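# Load the cam-gated tube station

## Task

Turn the crank of the tube station counter-clockwise until the roller rests on the flat high dwell of the cam and the comb gate is fully open, and leave it there. Stand every sample tube lying on the bench upright in the station's holder cup, one to a compartment, cap up and right down on the floor. Then take the stylus from its holder, use it to press over the third rocker switch from the robot's left (fully, and no other switch), and stand the stylus back in its holder tip down; leave the dishes, the tub and the mouse alone.

Things in the scene. Friction and masses are not known exactly. Their poses are not given: they have to be found in the camera images.
- rig: tube station, fixed: grey base plate 8 mm thick, origin on the bench; x away from the robot, y to its left, turned by some yaw. The plate covers x -82 to 122, y -135 to 135 mm. A black holder cup, four square compartments in a row along y, stands at x -40 mm; the camshaft at x 62, y 50 mm. A flat comb gate (top 66 mm up, outer edges x -78 and -2 mm) slides over the cup
- cell0 (a point): centre of the mouth of compartment 1 of 4 from the robot's left (rig x -40, y 87 mm), 58 mm above the bench. Compartments are 36 mm square inside, flat floor 12 mm above the bench (46 mm deep), 58 mm apart centre to centre; partitions 22 mm thick, outer walls 5 mm (front, back) and 11 mm (ends)
- cell1 (a point): centre of the mouth of compartment 2 of 4 from the robot's left (rig x -40, y 29 mm), 58 mm above the bench. Compartments are 36 mm square inside, flat floor 12 mm above the bench (46 mm deep), 58 mm apart centre to centre; partitions 22 mm thick, outer walls 5 mm (front, back) and 11 mm (ends)
- cell2 (a point): centre of the mouth of compartment 3 of 4 from the robot's left (rig x -40, y -29 mm), 58 mm above the bench. Compartments are 36 mm square inside, flat floor 12 mm above the bench (46 mm deep), 58 mm apart centre to centre; partitions 22 mm thick, outer walls 5 mm (front, back) and 11 mm (ends)
- cell3 (a point): centre of the mouth of compartment 4 of 4 from the robot's left (rig x -40, y -87 mm), 58 mm above the bench. Compartments are 36 mm square inside, flat floor 12 mm above the bench (46 mm deep), 58 mm apart centre to centre; partitions 22 mm thick, outer walls 5 mm (front, back) and 11 mm (ends)
- crank (a joint): angle of crank and cam, rad, counter-clockwise from above; stops at -0.8 and 4.8. At 0 the arm points along the rig's -y and the cam's low part (radius 30 mm) is at the roller. The flat high dwell (radius 59 mm) is at the roller from 2.69 to 3.59, its middle at 3.14 (arm along +y). Friction 0.1 N m holds it where it is left; the gate's spring adds up to 0.08 N m on the way
- knob_mid (a point): middle of the crank's upright black knob, a cylinder 24 mm in diameter and 41 mm tall (91 to 131 mm above the bench) that spins freely on the arm's end, 46 mm from the vertical axis of crank and cam (rig x 62, y 50 mm); the top of the arm is 89 mm above the bench
- gate (a joint): travel of the comb gate towards the rig's -y, pushed by the cam's roller, m: 0 shut (a 20 mm bar across the middle of each compartment), 0.029 fully open (roller on the dwell, bars over the partitions); a spring of 2 to 4 N pulls it shut
- tube0_mid (a point): sample tube, 115 mm long, 60 g: clear body 26 mm in diameter, octagonal blue cap (23 mm long) and foot (10 mm long), both 29 mm across flats, 31.4 mm across corners. This point is its centre, on the axis; its x axis runs along it towards the cap. At the start it lies on the bench, axis 14.5 mm up, cap away from the robot. Three or four tubes are there; a missing one reads None.
- tube1_mid (a point): sample tube, 115 mm long, 60 g: clear body 26 mm in diameter, octagonal blue cap (23 mm long) and foot (10 mm long), both 29 mm across flats, 31.4 mm across corners. This point is its centre, on the axis; its x axis runs along it towards the cap. At the start it lies on the bench, axis 14.5 mm up, cap away from the robot. Three or four tubes are there; a missing one reads None.
- tube2_mid (a point): sample tube, 115 mm long, 60 g: clear body 26 mm in diameter, octagonal blue cap (23 mm long) and foot (10 mm long), both 29 mm across flats, 31.4 mm across corners. This point is its centre, on the axis; its x axis runs along it towards the cap. At the start it lies on the bench, axis 14.5 mm up, cap away from the robot. Three or four tubes are there; a missing one reads None.
- tube3_mid (a point): sample tube, 115 mm long, 60 g: clear body 26 mm in diameter, octagonal blue cap (23 mm long) and foot (10 mm long), both 29 mm across flats, 31.4 mm across corners. This point is its centre, on the axis; its x axis runs along it towards the cap. At the start it lies on the bench, axis 14.5 mm up, cap away from the robot. Three or four tubes are there; a missing one reads None.
- bank: rocker bank, fixed white box 70 mm (x) by 104 mm (y) by 40 mm with a row of four rocker switches along y, 20 mm apart, on its top. Origin: on the bench under its centre; x away from the robot, y to its left, turned by some yaw
- rocker0 (a joint): rocker 1 from the robot's left (bank y 30 mm), rad: 0 as it starts, its end farther from the robot up; 0.5 pressed over, its far end down. Rocker plate 26 mm (x) by 14 mm (y) by 6 mm on a pivot along y 46 mm above the bench; it stays where it is left; pressing over takes about 2 N at 9 mm from the pivot
- rocker1 (a joint): rocker 2 from the robot's left (bank y 10 mm), rad: 0 as it starts, its end farther from the robot up; 0.5 pressed over, its far end down. Rocker plate 26 mm (x) by 14 mm (y) by 6 mm on a pivot along y 46 mm above the bench; it stays where it is left; pressing over takes about 2 N at 9 mm from the pivot
- rocker2 (a joint): rocker 3 from the robot's left (bank y -10 mm), rad: 0 as it starts, its end farther from the robot up; 0.5 pressed over, its far end down. Rocker plate 26 mm (x) by 14 mm (y) by 6 mm on a pivot along y 46 mm above the bench; it stays where it is left; pressing over takes about 2 N at 9 mm from the pivot
- rocker3 (a joint): rocker 4 from the robot's left (bank y -30 mm), rad: 0 as it starts, its end farther from the robot up; 0.5 pressed over, its far end down. Rocker plate 26 mm (x) by 14 mm (y) by 6 mm on a pivot along y 46 mm above the bench; it stays where it is left; pressing over takes about 2 N at 9 mm from the pivot
- rocker2_far (a point): point on the top face of the third rocker, 9 mm from its pivot towards its far end, where to press it down (its height falls by about 4.5 mm as the rocker goes over); it moves with the rocker
- stand_mouth (a point): centre of the mouth of the stylus holder, a fixed square cup 18 mm wide inside, 26 mm outside, on a 75 mm square, 6 mm thick foot; mouth 66 mm and inner floor about 10 mm above the bench
- stylus_mid (a point): centre of the stylus, an aluminium rod 12 mm in diameter, 150 mm long, 50 g, with a conical tip 20 mm long that ends 6 mm wide; its z axis points from the tip to the other end. It starts in its holder tip down, leaning up to about 8 degrees
- stylus_tip (a point): end of the stylus's tip, 75 mm from its centre
- dishes: stack of three culture dishes, 90 mm in diameter, 48 mm high, origin under its centre; to be left alone
- tub: cardboard tub with a yellow lid, 76 mm in diameter, 105 mm high, origin under its centre; to be left alone
- mouse: black computer mouse, about 62 mm wide, 33 mm high, origin under its centre; to be left alone

How it is judged (in metres and radians):
On the way, in this order (a step that is already met when the one before it is completed fails the run):
1. the crank stands in the cam's high dwell and the gate is open (value of joint gate above 0.0275 m and value of joint crank between 2.7 and 3.58 rad), for 0.3 s.
2. every tube stands in the holder cup (angle between each of tube0_mid, tube1_mid, tube2_mid, tube3_mid's own x axis and vertical below 0.4 rad and z of each of tube0_mid, tube1_mid, tube2_mid, tube3_mid in the frame of rig below 0.08 m and x of tube0_mid in the frame of rig between -0.06 and -0.02 m and y of tube0_mid in the frame of rig between -0.105 and 0.105 m and x of tube1_mid in the frame of rig between -0.06 and -0.02 m and y of tube1_mid in the frame of rig between -0.105 and 0.105 m and x of tube2_mid in the frame of rig between -0.06 and -0.02 m and y of tube2_mid in the frame of rig between -0.105 and 0.105 m and x of tube3_mid in the frame of rig between -0.06 and -0.02 m and y of tube3_mid in the frame of rig between -0.105 and 0.105 m), for 0.3 s.
3. the third rocker is pressed over with the stylus (value of joint rocker2 above 0.42 rad and contact force between stylus and rocker2 above 0.2 N), for 0.02 s.
At the end, for the whole second after the job is handed in: Crank in the high dwell (2.70 to 3.58 rad), gate open 27.5 mm or more; every tube present stands cap up (tilt < 0.4 rad) on the floor of a compartment; third rocker over (> 0.42 rad); stylus tip down in its holder (tip within 12 mm of its axis, below 30 mm, tilt < 0.25 rad) (all of step 1 and all of step 2 and value of joint rocker2 above 0.42 rad and angle between stylus_mid's own z axis and vertical below 0.25 rad and horizontal distance between stylus_tip and stand_mouth below 0.012 m and height (world z) of stylus_tip below 0.03 m); the robot touches nothing.
It fails at once if another rocker is pressed (value of joint any of rocker0, rocker1, rocker3 above 0.2 rad).
It fails at once if a rocker is pushed with the fingers (contact force between the fingers and rocker0 above 1 N or contact force between the fingers and rocker1 above 1 N or contact force between the fingers and rocker2 above 1 N or contact force between the fingers and rocker3 above 1 N).
It fails at once if a bystander is moved by more than 4 cm (distance of any of dishes, tub, mouse from where it was at the start of the episode above 0.04 m).
Of tube0, tube1, tube2, tube3 only 3 to 4 are there at a start; the rules pass over those that are not, and their reading is None.
At some moment in a run one of tube0, tube1, tube2, tube3 may be knocked a few centimetres aside while the robot is not near it.
It also fails if it takes over 200 s, if anything falls off the work surface, if the arm or the gripper's body presses on something with over 40 N, if the wrist force passes 120 N, or if a joint passes its speed limit or range.

## Robot

A 7-joint arm with a two-finger parallel gripper is mounted at the origin on the work surface. World frame = base frame: x ahead of the robot, y to its left, z up, the work surface at z = 0. Lengths are in m, angles in degrees, forces in N, time in s.
With the tool pointing down it reaches from about 0.425 to 0.875 m from the base axis. Payload 4.7 kg.
Tool frame: the origin (TCP) lies on the mounting face of the last link; the fingertips stand 182 mm ahead of it and the grasp point (between the pads) lies 164 mm ahead of it; z points along the fingers, y is the line along which they close (so a half turn about z gives the same grasp; the last joint's range is limited). The gripper opens to 87 mm and grips with 3 to 60 N. Pads are 19 mm wide; open, the fingers measure 117 mm over their backs; the gripper's body (75 mm by 190 mm) begins 51 mm behind the grasp point.
Start: joints at [73.516, 18.392, -4.016, 83.108, 1.295, 78.541, -3.26], TCP at [0.193, -0.621, 0.405] pointing down, gripper open.
Joint ranges: [-163.93, 163.93], [-17.29, 119.83], [-79.2, 71.16], [3.27, 140.29], [-89.18, 269.18], [5.43, 117.66], [-154.24, 154.24]. Speed limits (degrees/s): [147.25, 147.25, 180, 180, 180, 180, 180].

## Interface

Orientations are given as [roll, pitch, yaw] about the fixed x, y, z axes, in that order (R = Rz(yaw) Ry(pitch) Rx(roll)).
In Python, from cell import env gives the robot as it stands.
- The arm moves only by the tool servo_tool, never from a script. Its argument "plan" is a list of rows, each an object with "xyz": the shift along the tool's x, y, z in cm, a list of three; "twist": the turn, a rotation vector about the tool's x, y, z in degrees, a list of three; "jaw": the closure, from 0 (fully open) to 1 (shut). In form: [{"xyz": [x, y, z], "twist": [wx, wy, wz], "jaw": jaw}, ...]. A call has 1 to 10 rows; each row is the pose to reach, as a shift and turn from the pose commanded when the call began, along the tool's axes at that moment; what a row does not reach only later rows make up. A row lasts 1/12 s, in which the tool goes at most 41.7 mm and 7.16 degrees, less where a joint would pass 70% of its speed; a pose out of reach is approached as far as the arm can. A call with a gripper value outside its range is refused whole. The fingers move at their own pace and stop on an object; "newtons" is the grip in N (left out, the last holds). Time passes only in rows, so rows that repeat a pose let the fingers close. It gives the time, the measured TCP pose, the force, the opening and the grip force at its end, in the units of the state.
- env.get_obs(): the state, without advancing time (a new reading comes with each control period).
- env.read_camera(name): name is "side" or "top" or "wrist"; returns a dict with "img" (384x512x3 uint8, red, green, blue), "camera_matrix" (3x3 intrinsics, pixels), "R" (3x3) and "t" (3): a world point X has camera coordinates R X + t. Camera axes: x right, y down, z forward; pixel columns grow to the right and rows downward; lengths in m; the calibration is good to about 2 mm. A picture is of the moment at which its call begins. There is no depth.
- env.sign_off(): hands the job in; it is judged then, once.
The state is a dict: "time_s": time; "qpos": joint angles; "joint_velocities": joint speeds; "effort": joint torques, N m; "tool_pos": TCP position; "tool_rot": TCP orientation; "force": force on the tool from outside, world axes, zero at the start; "wrist_torque": the same for the moment, N m; "grip_width": finger opening in m; "grasp_force": force on a finger pad.
Only numpy, scipy, OpenCV 4.12 (cv2) and the standard library are available. Lean on these libraries where they do the work, as an engineer would, in place of code of your own. Each camera call takes 0.05 s, during which the arm holds its last target. There are 200 camera calls.

## Working session

There is one attempt and no reset: what is moved stays moved. The work goes in short steps, Python scripts to look and compute and a tool call to move; the robot and the scene stay as the last step left them, time stands still between calls to the robot, and variables do not carry over. Pictures are saved under pics/ and viewed, at most 15 in all, crops included, and the job is handed in when it is done.

Besides the shell and the picture viewer there is one more tool, called after "Emit:" in YAML: its name, and indented under it one key for each argument. servo_tool: Moves the arm, as the interface text tells. Its arguments: {"type":"object","properties":{"plan":{"type":"array","items":{"type":"object","properties":{"xyz":{"type":"array","items":{"type":"number"}},"twist":{"type":"array","items":{"type":"number"}},"jaw":{"type":"number"}}}},"newtons":{"type":"number"}},"required":["plan"]}

```bash
mkdir -p pics; ls
python3 - <<'E'
from cell import env
import cv2
print(env.get_obs())
for n in ["side","top","wrist"]:
    c=env.read_camera(n); cv2.imwrite(f"pics/{n}0.png",c["img"][:,:,::-1])
    print(n,c["camera_matrix"].tolist(),c["R"].round(4).tolist(),c["t"].round(4).tolist())
E
```

```text
pics
{'time_s': 0.0, 'qpos': array([73.5152446 , 18.43933352, -4.015858  , 83.17580287,  1.29546621,
       78.54124928, -3.25923739]), 'joint_velocities': array([-0.01915664, -0.01912566, -0.01532326, -0.09398331, -0.12841964,
       -0.07565963, -0.02728636]), 'effort': array([ 3.74149386e-04, -4.91297150e+01, -4.03531976e-01, -3.12536681e+01,
       -6.37151767e-02,  4.38858045e-02,  1.98449525e-04]), 'tool_pos': array([ 0.19312105, -0.62042655,  0.40365023]), 'tool_rot': array([-1.79888887e+02,  6.18408943e-03,  1.72956965e+01]), 'force': array([ 0.06439874, -0.51212586, -1.1416962 ]), 'wrist_torque': array([ 0.01411521,  0.01670038, -0.01740587]), 'grasp_force': 0.0, 'grip_width': 0.08681231528915132}
side [[474.5704211321831, 0.0, 258.55105031905515], [0.0, 474.5704211321831, 200.08054482458468], [0.0, 0.0, 1.0]] [[0.9672, -0.2536, -0.0153], [-0.1663, -0.5865, -0.7927], [0.192, 0.7692, -0.6094]] [-0.5944, 0.159, 1.5488]
top [[436.1108052284136, 0.0, 256.1167149524036], [0.0, 436.1108052284136, 188.19043798741072], [0.0, 0.0, 1.0]] [[-0.0169, -0.9999, -0.0029], [-0.9789, 0.0171, -0.2038], [0.2038, -0.0006, -0.979]] [-0.0276, 0.6284, 1.2273]
wrist [[298.63329889761184, 0.0, 253.24504921245284], [0.0, 298.63329889761184, 190.9149135941846], [0.0, 0.0, 1.0]] [[0.2981, -0.9545, -0.0024], [-0.911, -0.2852, 0.298], [-0.2851, -0.0866, -0.9546]] [-0.6501, -0.0375, 0.3923]
```

View pics/top0.png

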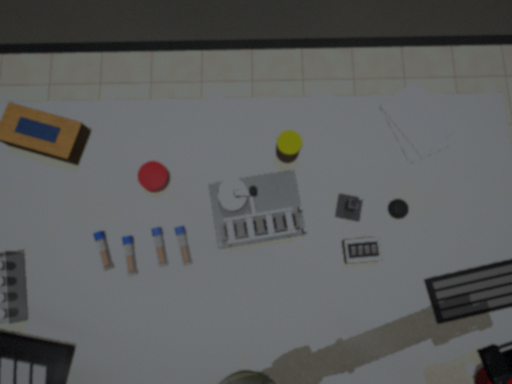

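View pics/side0.png

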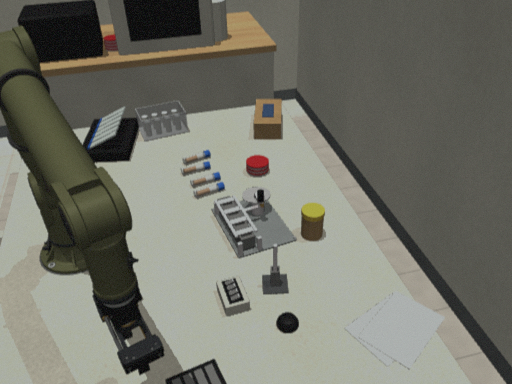

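The top view shows the four tubes (cap/foot) near (99,235)-(109,267), (127,240)-(133,271), (156,230)-(163,263) and (180,229)-(187,261). It also shows the rig centred near (257,208), cam (233,194), knob (253,190), bank (361,250), stand (348,207) and mouse (398,208). The side view shows the same layout. I'll enlarge crops to pick exact pixels.

```bash
cat > h.py <<'E'
import numpy as np, cv2, pickle
from scipy.optimize import least_squares
from scipy.spatial.transform import Rotation as Rot
def snap(env,n,f):
    c=env.read_camera(n); cv2.imwrite(f"pics/{f}.png",c["img"][:,:,::-1]); pickle.dump(c,open(f"pics/{f}.pkl","wb")); return c
def load(f): return pickle.load(open(f"pics/{f}.pkl","rb"))
def proj(c,X):
    p=(np.atleast_2d(X)@c["R"].T+c["t"])@c["camera_matrix"].T; return p[:,:2]/p[:,2:]
def ray(c,uv):
    d=c["R"].T@np.linalg.solve(c["camera_matrix"],[uv[0],uv[1],1]); return -c["R"].T@c["t"],d
def onz(c,uv,z):
    o,d=ray(c,uv); return o+d*(z-o[2])/d[2]
def tri(obs):  # [(cam,uv),...] -> point, rms px
    f=lambda X: np.concatenate([(proj(c,X)[0]-uv) for c,uv in obs])
    c,uv=obs[0]; r=least_squares(f,onz(c,uv,0.03)); return r.x, np.sqrt(np.mean(r.fun**2))
def crop(c,x0,y0,x1,y1,s,f):
    im=cv2.resize(c["img"][y0:y1,x0:x1,::-1],None,fx=s,fy=s,interpolation=cv2.INTER_CUBIC)
    im=cv2.convertScaleAbs(im,alpha=1.4,beta=15)
    for u in range((x0+19)//20*20,x1,20):
        cv2.line(im,((u-x0)*s,0),((u-x0)*s,6),(0,0,255),1); cv2.putText(im,str(u),((u-x0)*s,16),0,.35,(0,0,255))
    for v in range((y0+19)//20*20,y1,20):
        cv2.line(im,(0,(v-y0)*s),(6,(v-y0)*s),(0,0,255),1); cv2.putText(im,str(v),(8,(v-y0)*s+4),0,.35,(0,0,255))
    cv2.imwrite(f"pics/{f}.png",im)
E
python3 - <<'E'
from cell import env
from h import *
t=snap(env,"top","t1"); s=snap(env,"side","s1")
crop(t,86,160,286,290,4,"t1c"); 
crop(s,170,140,340,350,2,"s1c")
for p in [(99,235),(109,267),(127,240),(133,271),(156,230),(163,263),(180,229),(187,261)]: print(p,onz(t,p,.0145).round(3))
# rig fit from rough plate corners (image order)
cn=[(208,185),(297,170),(307,236),(219,249)]
for p in cn: print(p,onz(t,p,.008).round(3))
for p in [(233,194)]: print(onz(t,p,.08).round(3))
print('knob',onz(t,(253,190),.131).round(3),'bank',onz(t,(361,247),.045).round(3),'stand',onz(t,(348,207),.03).round(3),'mouse',onz(t,(398,208),.02).round(3))
E
```

```text
(99, 235) [0.502 0.438 0.014]
(109, 267) [0.407 0.403 0.014]
(127, 240) [0.486 0.353 0.014]
(133, 271) [0.394 0.331 0.014]
(156, 230) [0.515 0.266 0.014]
(163, 263) [0.416 0.242 0.014]
(180, 229) [0.516 0.194 0.014]
(187, 261) [0.42  0.171 0.014]
(208, 185) [0.652 0.111 0.008]
(297, 170) [ 0.695 -0.167  0.008]
(307, 236) [ 0.489 -0.19   0.008]
(219, 249) [0.455 0.076 0.008]
[0.608 0.029 0.08 ]
knob [ 0.609 -0.03   0.131] bank [ 0.451 -0.342  0.045] stand [ 0.572 -0.314  0.03 ] mouse [ 0.568 -0.468  0.02 ]
```

View pics/t1c.png

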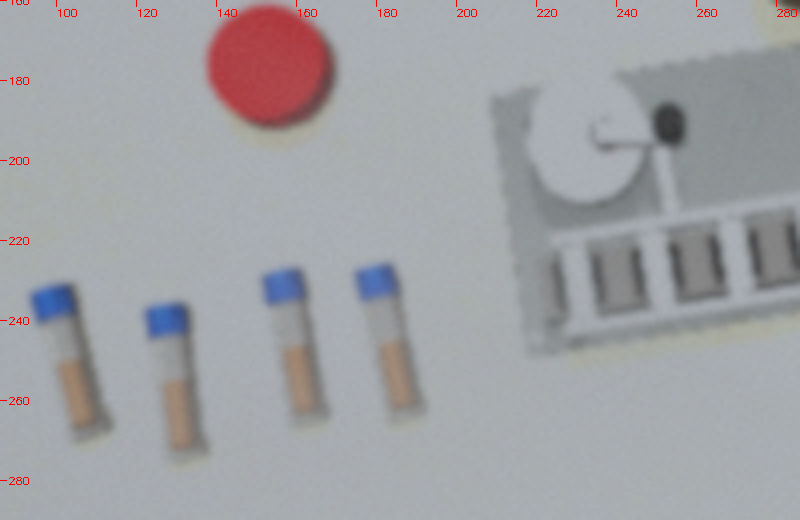

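The crop confirms all four tubes, the cup with its gate bars across the mouths, the cam at (234,193) and the knob at (253,190), so the crank is near 0. Rough rig pose: origin about (0.553,-0.046), yaw about 9°. Next I'll move the wrist camera over the rig.

Emit:
servo_tool:
  plan:
    - {"xyz":[29,-29,-1],"twist":[0,0,-70],"jaw":0}
    - {"xyz":[29,-29,-1],"twist":[0,0,-70],"jaw":0}
    - {"xyz":[29,-29,-1],"twist":[0,0,-70],"jaw":0}
    - {"xyz":[29,-29,-1],"twist":[0,0,-70],"jaw":0}
    - {"xyz":[29,-29,-1],"twist":[0,0,-70],"jaw":0}
    - {"xyz":[29,-29,-1],"twist":[0,0,-70],"jaw":0}
    - {"xyz":[29,-29,-1],"twist":[0,0,-70],"jaw":0}
    - {"xyz":[29,-29,-1],"twist":[0,0,-70],"jaw":0}
    - {"xyz":[29,-29,-1],"twist":[0,0,-70],"jaw":0}
    - {"xyz":[29,-29,-1],"twist":[0,0,-70],"jaw":0}

```text
time_s: 1.08
tool_pos: [0.3848, -0.2545, 0.415]
tool_rot: [180.0, 0.0, 87.7]
force: [0.3, -0.6, -1.0]
grip_width: 0.0871
grasp_force: 0.0
```

Emit:
servo_tool:
  plan:
    - {"xyz":[23,10.5,-1],"twist":[0,0,-70],"jaw":0}
    - {"xyz":[23,10.5,-1],"twist":[0,0,-70],"jaw":0}
    - {"xyz":[23,10.5,-1],"twist":[0,0,-70],"jaw":0}
    - {"xyz":[23,10.5,-1],"twist":[0,0,-70],"jaw":0}
    - {"xyz":[23,10.5,-1],"twist":[0,0,-70],"jaw":0}
    - {"xyz":[23,10.5,-1],"twist":[0,0,-70],"jaw":0}
    - {"xyz":[23,10.5,-1],"twist":[0,0,-70],"jaw":0}
    - {"xyz":[23,10.5,-1],"twist":[0,0,-70],"jaw":0}
    - {"xyz":[23,10.5,-1],"twist":[0,0,-70],"jaw":0}
    - {"xyz":[23,10.5,-1],"twist":[0,0,-70],"jaw":0}

```text
time_s: 1.92
tool_pos: [0.4996, -0.0323, 0.4246]
tool_rot: [-180.0, -0.0, 157.7]
force: [-0.2, -0.3, -0.3]
grip_width: 0.0865
grasp_force: 0.0
```

Emit:
servo_tool:
  plan:
    - {"xyz":[0,0,0],"twist":[0,0,-31.7],"jaw":0}
    - {"xyz":[0,0,0],"twist":[0,0,-31.7],"jaw":0}
    - {"xyz":[0,0,0],"twist":[0,0,-31.7],"jaw":0}
    - {"xyz":[0,0,0],"twist":[0,0,-31.7],"jaw":0}
    - {"xyz":[0,0,0],"twist":[0,0,-31.7],"jaw":0}
    - {"xyz":[0,0,0],"twist":[0,0,-31.7],"jaw":0}
    - {"xyz":[0,0,0],"twist":[0,0,-31.7],"jaw":0}
    - {"xyz":[0,0,0],"twist":[0,0,-31.7],"jaw":0}

```text
time_s: 2.58
tool_pos: [0.4996, -0.0328, 0.4247]
tool_rot: [-180.0, -0.0, -171.1]
force: [-0.6, 0.0, -0.3]
grip_width: 0.0871
grasp_force: 0.0
```

Run:
```python
from cell import env
from h import *
w=snap(env,"wrist","w1"); cv2.imwrite("pics/w1b.png",cv2.convertScaleAbs(w["img"][:,:,::-1],alpha=1.3,beta=10))
o=env.get_obs(); print(o["qpos"].round(1),o["tool_pos"].round(4),o["tool_rot"].round(2))
print((-w["R"].T@w["t"]).round(3), w["R"].round(3).tolist())
```

```text
[ 41.8   1.3 -41.3 100.9   0.9  78.1  99.3] [ 0.4996 -0.0327  0.4247] [-179.99   -0.   -171.08]
[ 0.418 -0.047  0.405] [[-0.156, 0.988, 0.0], [0.943, 0.148, 0.297], [0.294, 0.047, -0.955]]
```

View pics/w1b.png

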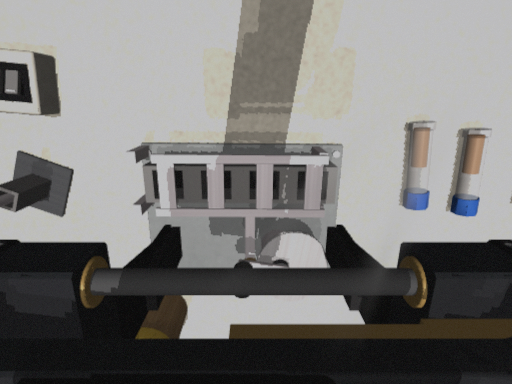

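The wrist view shows the plate's near corners at (149,143) and (341,145), gate bars at u≈166, 215, 264 and 314, and the knob at (243,280). The two nearest tubes are on the right at (417,165) and (470,170). I'll fit the rig pose from the top and wrist pixels and overlay it on the side and top views as a check.

Run:
```python
from h import *
t=load("t1"); s=load("s1"); w=load("w1")
rig=lambda p,X: np.c_[p[0]+X[:,0]*np.cos(p[2])-X[:,1]*np.sin(p[2]), p[1]+X[:,0]*np.sin(p[2])+X[:,1]*np.cos(p[2]), X[:,2]]
P=np.array([[122,135,8],[122,-135,8],[-82,-135,8],[-82,135,8]])/1e3
ut=np.array([(208.5,184.5),(297,170),(306.5,236),(219,248.5)])
uw=np.array([(149,143.5),(341,145)])
f=lambda p: np.r_[(proj(t,rig(p,P))-ut).ravel(),1.0*(proj(w,rig(p,P[2:]))-uw).ravel()]
r=least_squares(f,[.553,-.046,.157]); print(r.x.round(4),np.degrees(r.x[2]).round(2),r.fun.round(1))
rw=least_squares(lambda p:(proj(w,rig(p,P[2:]))-uw).ravel(),r.x); print("wrist only",rw.x.round(4),np.degrees(rw.x[2]))
np.save("rig.npy",r.x)
k,e=tri([(t,(253,189.5)),(w,(243,280))]); print("knob",k.round(4),e)
a=rig(r.x,np.array([[.062,.05,.1]]))[0]; d=k-a; print("axis",a.round(4),np.hypot(*d[:2]),"crank",np.degrees(np.arctan2(d[1],d[0])-r.x[2]+np.pi/2))
def ov(c,x0,y0,x1,y1,sc):
    im=cv2.resize(c["img"][y0:y1,x0:x1,::-1],None,fx=sc,fy=sc,interpolation=cv2.INTER_CUBIC)
    def pl(X,col):
        q=((proj(c,rig(r.x,np.array(X)/1e3))-[x0,y0]+.5)*sc).astype(int); cv2.polylines(im,[q.reshape(-1,1,2)],True,col,1)
    pl(P*1e3,(0,0,255))
    for y in (87,29,-29,-87): pl([[-40+18,y+18,58],[-40+18,y-18,58],[-40-18,y-18,58],[-40-18,y+18,58]],(0,200,0))
    th=np.linspace(0,2*np.pi,40); pl(np.c_[62+46*np.cos(th),50+46*np.sin(th),0*th+131],(255,0,0))
    return im
A=ov(t,200,160,312,256,4); B=ov(s,200,180,304,260,4); C=ov(w,120,120,370,320,2)
H=max(A.shape[0]+B.shape[0],C.shape[0]); im=np.zeros((384+400,448+0,3),np.uint8)
im=np.zeros((600,800,3),np.uint8); A=cv2.resize(A,None,fx=.85,fy=.85)
im[:A.shape[0],:A.shape[1]]=A; im[:320,384:800]=B; im[325:325+275,300:800]=C[:275]
cv2.imwrite("pics/ov1.png",im)
```

```text
[ 0.5583 -0.0389  0.137 ] 7.85 [-0.8 -2.2 -3.6 -0.7 -1.6 -2.1 -2.4 -0.8 -7.3 -2.1  4.2  0.3]
wrist only [ 0.5598 -0.0358  0.1488] 8.52631109389293
knob [ 0.6138 -0.0277  0.1134] 0.3338603651777238
axis [0.6129 0.0191 0.1   ] 0.04683312012808744 crank -6.828511396598971
```

View pics/ov1.png

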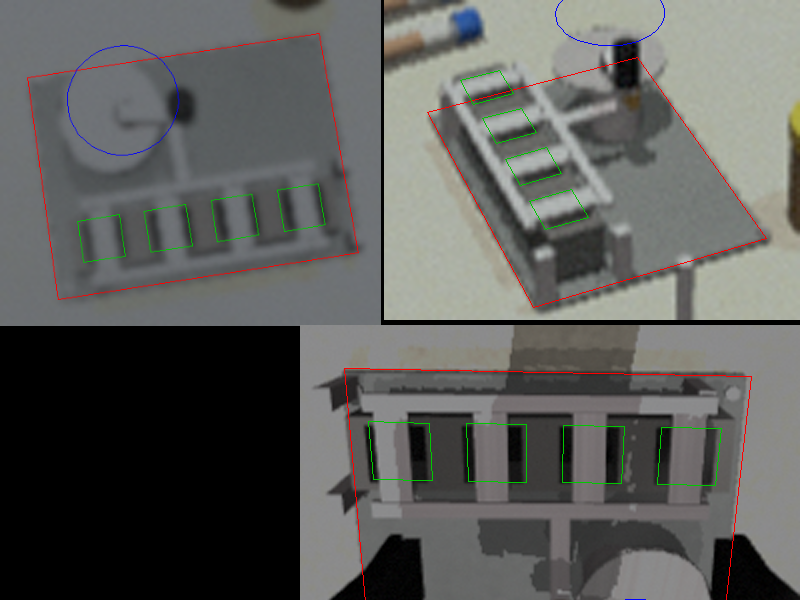

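The overlay fits the plate in the side and top views. My left wrist corner was wrong because a guide post hides it. The knob triangulates to height 0.113 and radius 46.8 mm, which is plausible, with the crank near -7°. I'll refit using the gate bars.

Run:
```python
from h import *
t=load("t1"); s=load("s1"); w=load("w1")
g=w["img"].mean(2); pr=g[175:200].mean(0)
print([(u,int(pr[u])) for u in range(152,335,2)])
rig=lambda p,X: np.c_[p[0]+X[:,0]*np.cos(p[2])-X[:,1]*np.sin(p[2]), p[1]+X[:,0]*np.sin(p[2])+X[:,1]*np.cos(p[2]), X[:,2]]
P=np.array([[122,135,8],[122,-135,8],[-82,-135,8],[-82,135,8]])/1e3
ut=np.array([(208.5,184.5),(297,170),(306.5,236),(219,248.5)])
def edges(c,a,b):
    d=np.diff(pr); return d
B=np.array([[-.04,y,.066] for y in (-.087,-.029,.029,.087)]); ub=np.array([166,215,264,314])
us=np.array([(200+151/4,180+306/4-.5),(200+381/4,180+238/4-.5)])
def f(p):
    return np.r_[(proj(t,rig(p,P))-ut).ravel(),2*(proj(w,rig(p,P[3:]))-[341,145]).ravel(),2*(proj(w,rig(p,B))[:,0]-ub),1.0*(proj(s,rig(p,P[[2,1]]))-us).ravel()]
r=least_squares(f,[.553,-.046,.157],loss="soft_l1"); print(r.x.round(4),np.degrees(r.x[2]).round(2),f(r.x).round(1))
np.save("rig.npy",r.x)
k=np.array([.6138,-.0277]); a=rig(r.x,np.array([[.062,.05,.1]]))[0,:2]; d=k-a
print("axis",a.round(4),np.hypot(*d),"crank",np.degrees(np.arctan2(d[1],d[0])-r.x[2]+np.pi/2))
```

```text
[(152, 85), (154, 33), (156, 21), (158, 87), (160, 139), (162, 139), (164, 139), (166, 137), (168, 119), (170, 108), (172, 109), (174, 94), (176, 18), (178, 15), (180, 15), (182, 23), (184, 56), (186, 57), (188, 57), (190, 57), (192, 58), (194, 58), (196, 58), (198, 58), (200, 56), (202, 20), (204, 19), (206, 30), (208, 113), (210, 109), (212, 115), (214, 116), (216, 114), (218, 113), (220, 112), (222, 113), (224, 28), (226, 15), (228, 15), (230, 22), (232, 59), (234, 59), (236, 59), (238, 59), (240, 59), (242, 59), (244, 59), (246, 59), (248, 57), (250, 16), (252, 15), (254, 16), (256, 76), (258, 112), (260, 113), (262, 118), (264, 115), (266, 115), (268, 111), (270, 112), (272, 99), (274, 15), (276, 18), (278, 26), (280, 59), (282, 66), (284, 77), (286, 63), (288, 59), (290, 59), (292, 59), (294, 59), (296, 56), (298, 24), (300, 25), (302, 26), (304, 46), (306, 110), (308, 108), (310, 112), (312, 112), (314, 110), (316, 109), (318, 107), (320, 105), (322, 52), (324, 42), (326, 57), (328, 93), (330, 94), (332, 94), (334, 93)]
[ 0.5581 -0.0417  0.1372] 7.86 [ 0.1 -2.1 -2.7 -0.6 -0.7 -2.  -1.5 -0.7  4.4 -0.5 -0.3 -0.   0.1 -2.
 -0.8  1.1 -0.   0.7]
axis [0.6127 0.0163] 0.04403375992078059 crank -6.382316488315517
```

Emit:
servo_tool:
  plan:
    - {"xyz":[-4,-0.5,0],"twist":[0,0,0],"jaw":0}
    - {"xyz":[-8,-1,2],"twist":[0,0,0],"jaw":0}
    - {"xyz":[-11.3,-1.3,5],"twist":[0,0,0],"jaw":0}
    - {"xyz":[-11.3,-1.3,9],"twist":[0,0,0],"jaw":0}
    - {"xyz":[-11.3,-1.3,9],"twist":[0,0,0],"jaw":0}
    - {"xyz":[-11.3,-1.3,9],"twist":[0,0,0],"jaw":0}

```text
time_s: 3.13
tool_pos: [0.6124, -0.0281, 0.3319]
tool_rot: [179.9, -0.4, -171.0]
force: [-0.0, -0.4, 0.5]
grip_width: 0.0869
grasp_force: 0.0
```

Run:
```python
from cell import env
from h import *
w=snap(env,"wrist","w2"); t=snap(env,"top","t2"); s=snap(env,"side","s2")
A=cv2.resize(w["img"][100:384,:,::-1],None,fx=1.5,fy=1.5); A=cv2.convertScaleAbs(A,alpha=1.3,beta=15)
for u in range(0,512,50): cv2.putText(A,str(u),(int(u*1.5),10),0,.35,(0,0,255))
for v in range(100,384,20): cv2.putText(A,str(v),(0,int((v-100)*1.5)+4),0,.35,(0,0,255))
cv2.imwrite("pics/w2b.png",A)
o=env.get_obs(); print(o["tool_pos"].round(4),o["tool_rot"].round(2))
for X in ([.6138,-.0277,.131],[.6138,-.0277,.091]): print(proj(w,X))
```

```text
[ 0.6135 -0.0278  0.3374] [-179.91    0.19 -171.03]
[[254.31151987 232.1935818 ]]
[[253.98356478 210.80116232]]
```

View pics/w2b.png

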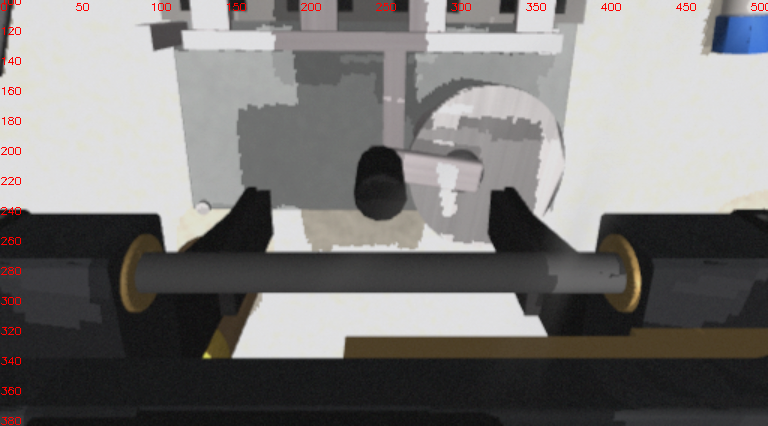

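The knob shows with its top at (252,233) and base at (252,207). The prediction was (254,232), so it is within 2 mm. I'll descend and grip.

Emit:
servo_tool:
  newtons: 25
  plan:
    - {"xyz":[0,-0.1,3],"twist":[0,0,0],"jaw":0}
    - {"xyz":[0,-0.1,5.8],"twist":[0,0,0],"jaw":0}
    - {"xyz":[0,-0.1,5.8],"twist":[0,0,0],"jaw":0.3}
    - {"xyz":[0,-0.1,5.8],"twist":[0,0,0],"jaw":1}
    - {"xyz":[0,-0.1,5.8],"twist":[0,0,0],"jaw":1}
    - {"xyz":[0,-0.1,5.8],"twist":[0,0,0],"jaw":1}
    - {"xyz":[0,-0.1,5.8],"twist":[0,0,0],"jaw":1}
    - {"xyz":[0,-0.1,5.8],"twist":[0,0,0],"jaw":1}

```text
time_s: 3.95
tool_pos: [0.6139, -0.0288, 0.2783]
tool_rot: [-179.9, 0.1, -171.0]
force: [-0.3, 0.2, -0.1]
grip_width: 0.0548
grasp_force: 0.0
```

Emit:
servo_tool:
  plan:
    - {"xyz":[0,0,0],"twist":[0,0,0],"jaw":1}
    - {"xyz":[0,0,0],"twist":[0,0,0],"jaw":1}
    - {"xyz":[0,0,0],"twist":[0,0,0],"jaw":1}
    - {"xyz":[0,0,0],"twist":[0,0,0],"jaw":1}
    - {"xyz":[0,0,0],"twist":[0,0,0],"jaw":1}
    - {"xyz":[0,0,0],"twist":[0,0,0],"jaw":1}

```text
time_s: 4.45
tool_pos: [0.6133, -0.0278, 0.2766]
tool_rot: [179.9, -0.0, -171.0]
force: [-0.9, 2.1, 0.6]
grip_width: 0.0234
grasp_force: 25.0
```

Emit:
servo_tool:
  plan:
    - {"xyz":[-0.6,0,0],"twist":[0,0,0],"jaw":1}
    - {"xyz":[-1.4,0.05,0],"twist":[0,0,0],"jaw":1}
    - {"xyz":[-2.2,0.25,0],"twist":[0,0,0],"jaw":1}
    - {"xyz":[-2.9,0.6,0],"twist":[0,0,0],"jaw":1}
    - {"xyz":[-3.6,1.05,0],"twist":[0,0,0],"jaw":1}
    - {"xyz":[-4.15,1.6,0],"twist":[0,0,0],"jaw":1}
    - {"xyz":[-4.6,2.25,0],"twist":[0,0,0],"jaw":1}
    - {"xyz":[-4.95,3.0,0],"twist":[0,0,0],"jaw":1}
    - {"xyz":[-5.15,3.75,0],"twist":[0,0,0],"jaw":1}
    - {"xyz":[-5.2,4.55,0],"twist":[0,0,0],"jaw":1}

```text
time_s: 5.28
tool_pos: [0.659, 0.0199, 0.2766]
tool_rot: [-179.6, -0.0, -171.2]
force: [1.3, -9.1, 0.3]
grip_width: 0.0236
grasp_force: 25.0
```

Emit:
servo_tool:
  plan:
    - {"xyz":[0.05,0.8,0],"twist":[0,0,0],"jaw":1}
    - {"xyz":[0.3,1.55,0],"twist":[0,0,0],"jaw":1}
    - {"xyz":[0.6,2.3,0],"twist":[0,0,0],"jaw":1}
    - {"xyz":[1.1,2.95,0],"twist":[0,0,0],"jaw":1}
    - {"xyz":[1.65,3.5,0],"twist":[0,0,0],"jaw":1}
    - {"xyz":[2.3,4.0,0],"twist":[0,0,0],"jaw":1}
    - {"xyz":[3.05,4.3,0],"twist":[0,0,0],"jaw":1}
    - {"xyz":[3.8,4.55,0],"twist":[0,0,0],"jaw":1}
    - {"xyz":[4.45,4.6,0],"twist":[0,0,0],"jaw":1}
    - {"xyz":[4.45,4.6,0],"twist":[0,0,0],"jaw":1}

```text
time_s: 6.12
tool_pos: [0.6069, 0.0637, 0.2767]
tool_rot: [179.9, 0.1, -171.0]
force: [-0.1, 4.0, -2.2]
grip_width: 0.0235
grasp_force: 25.0
```

Emit:
servo_tool:
  plan:
    - {"xyz":[0,0,0],"twist":[0,0,0],"jaw":0.4}
    - {"xyz":[0,0,0],"twist":[0,0,0],"jaw":0.4}
    - {"xyz":[0,0,0],"twist":[0,0,0],"jaw":0.4}
    - {"xyz":[0,0,0],"twist":[0,0,0],"jaw":0.4}
    - {"xyz":[0,0,-3],"twist":[0,0,0],"jaw":0.4}
    - {"xyz":[0,0,-6],"twist":[0,0,0],"jaw":0.4}
    - {"xyz":[5,0,-10],"twist":[0,0,0],"jaw":0.4}
    - {"xyz":[10,0,-12],"twist":[0,0,0],"jaw":0.4}
    - {"xyz":[10,0,-12],"twist":[0,0,0],"jaw":0.4}
    - {"xyz":[10,0,-12],"twist":[0,0,0],"jaw":0.4}

```text
time_s: 6.95
tool_pos: [0.5048, 0.0473, 0.4005]
tool_rot: [-179.6, 0.1, -171.0]
force: [0.8, 1.1, 0.1]
grip_width: 0.0523
grasp_force: 0.0
```

Run:
```python
from cell import env
from h import *
w=snap(env,"wrist","w3"); t=snap(env,"top","t3")
A=cv2.resize(w["img"][:,:,::-1],None,fx=1.5,fy=1.5); A=cv2.convertScaleAbs(A,alpha=1.3,beta=15)
for u in range(0,512,50): cv2.putText(A,str(u),(int(u*1.5),10),0,.35,(0,0,255))
for v in range(20,384,20): cv2.putText(A,str(v),(0,int(v*1.5)+4),0,.35,(0,0,255))
cv2.imwrite("pics/w3b.png",A)
o=env.get_obs(); print(o["tool_pos"].round(4),o["tool_rot"].round(2),o["qpos"].round(1))
```

```text
[0.5075 0.0465 0.3981] [-1.7979e+02  1.6000e-01 -1.7110e+02] [ 36.1   4.  -45.8 102.    3.2  75.   88.4]
```

View pics/w3b.png

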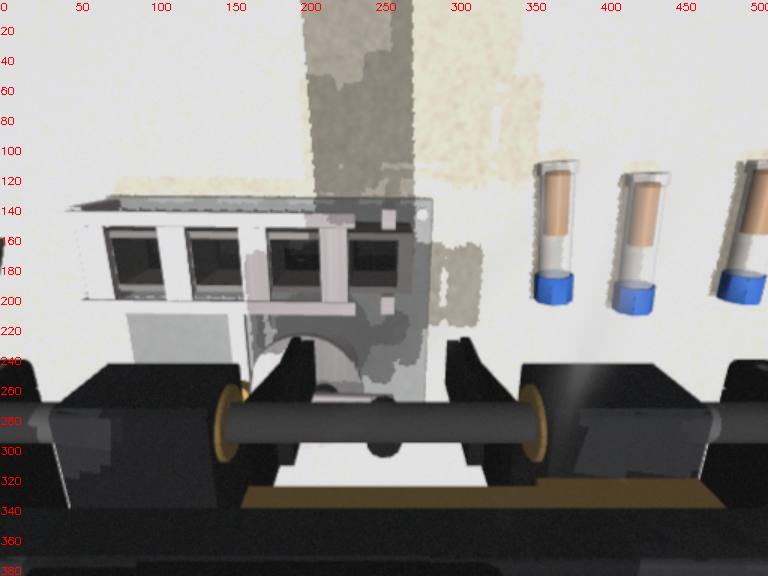

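The gate is open, with clear compartments centred at about u=90, 143, 195 and 249 (v≈173). Two complete tubes show on the right, foot/cap at (371,110)/(369,200) and (432,117)/(423,208). Next I'll refine the rig pose from this view and find the tubes by colour in both cameras.

```bash
cat >> h.py <<'E'
def blobs(c,kind,amin=20):
    im=cv2.resize(c["img"],None,fx=4,fy=4,interpolation=cv2.INTER_CUBIC); h=cv2.cvtColor(im,cv2.COLOR_RGB2HSV)
    m=cv2.inRange(h,(105,110,40),(130,255,255)) if kind=="blue" else cv2.inRange(h,(4,60,60),(20,200,255))
    n,_,st,ce=cv2.connectedComponentsWithStats(m)
    return [((ce[i]+.5)/4-.5).round(2).tolist()+[int(st[i,4]//16)] for i in range(1,n) if st[i,4]/16>amin]
def rigw(p,X):
    X=np.atleast_2d(X); return np.c_[p[0]+X[:,0]*np.cos(p[2])-X[:,1]*np.sin(p[2]), p[1]+X[:,0]*np.sin(p[2])+X[:,1]*np.cos(p[2]), X[:,2]]
def tubes(c,z=.0145,amin=20):
    B=blobs(c,"blue",amin); O=blobs(c,"brown",amin); out=[]
    for b in B:
        pb=onz(c,b[:2],z)
        for o in O:
            po=onz(c,o[:2],z); d=pb-po
            if .03<np.hypot(*d[:2])<.09: out.append((pb[:2].round(4).tolist(),po[:2].round(4).tolist(),round(np.degrees(np.arctan2(d[1],d[0])),1),b[2],o[2]))
    return sorted(out,key=lambda a:-a[0][1])
E
python3 - <<'E'
from h import *
t=load("t3"); w=load("w3"); w1=load("w1")
for n,c in (("top",t),("wrist",w),("w1",w1)):
    print(n,*tubes(c,amin=20),sep="\n ")
print(blobs(t,"blue"),blobs(t,"brown"))
g=w["img"].mean(2); pr=g[160:185].mean(0); d=np.diff(pr); print([(u,int(d[u])) for u in range(50,300) if abs(d[u])>14])
for u in (80,90,132,142,185,195,205,240,250):
    q=np.diff(g[:,u-1:u+2].mean(1)); print(u,[(v,int(q[v])) for v in range(125,215) if abs(q[v])>18])
E
```

```text
top
 ([0.502, 0.4387], [0.4346, 0.4166], np.float64(18.1), 64, 68)
 ([0.4872, 0.3524], [0.4346, 0.4166], np.float64(-50.7), 59, 68)
 ([0.4872, 0.3524], [0.4179, 0.3405], np.float64(9.7), 59, 51)
 ([0.5111, 0.2653], [0.4431, 0.2504], np.float64(12.3), 51, 61)
 ([0.5131, 0.1991], [0.4436, 0.1778], np.float64(17.0), 35, 70)
 ([0.5131, 0.1991], [0.4431, 0.2504], np.float64(-36.2), 35, 61)
wrist
 ([0.4911, 0.3549], [0.4218, 0.3395], np.float64(12.5), 472, 520)
 ([0.5155, 0.2694], [0.4422, 0.2524], np.float64(13.1), 369, 546)
 ([0.5171, 0.1963], [0.4445, 0.179], np.float64(13.4), 433, 609)
w1
 ([0.5156, 0.2688], [0.4425, 0.2521], np.float64(12.9), 362, 573)
 ([0.5172, 0.2002], [0.4443, 0.1804], np.float64(15.2), 298, 464)
[[36.93, 129.39, 527], [178.19, 230.07, 35], [156.27, 231.11, 51], [98.68, 235.12, 64], [127.09, 239.54, 59]] [[38.9, 130.66, 2299], [184.86, 253.16, 70], [160.56, 253.76, 61], [104.79, 257.6, 68], [130.06, 262.84, 51]]
[(69, -14), (70, -25), (71, -25), (72, -25), (73, -16), (104, 17), (105, 37), (106, 39), (107, 30), (123, -28), (124, -37), (125, -28), (128, -16), (158, 
[... 996 characters left out ...]
39, -24), (141, 61), (142, 26), (150, -44), (151, -68), (153, 26), (154, 38), (158, -36), (159, -52), (190, 18), (200, 46), (201, 23), (209, -28)]
195 [(129, -26), (130, -44), (132, 23), (139, -23), (140, -23), (141, 69), (142, 30), (150, -43), (151, -69), (154, 44), (158, -30), (159, -41), (190, 20), (200, 34), (201, 28), (208, -20), (209, -33)]
205 [(130, -44), (131, -21), (132, 29), (139, -24), (140, -26), (141, 27), (142, 33), (150, -26), (151, -47), (152, -26), (154, 41), (158, -23), (159, -33), (190, 20), (200, 36), (201, 28), (209, -34), (210, -24)]
240 [(130, -25), (147, -21), (154, 29), (159, -24), (190, 29)]
250 [(130, -23), (147, -18), (154, 19), (159, -23), (160, -21), (190, 28)]
```

Run:
```python
from h import *
w=load("w3"); t=load("t3")
E=np.array([[-.04,y,.066] for y in (-.106,-.068,-.048,-.01,.01,.048,.068)]); ue=[71.5,106.2,124.2,159.6,177.5,212.6,231.2]
us=[80,90,142,195]; 
def vat(p,x,z,u):
    a=proj(w,rigw(p,[[x,-.12,z],[x,.12,z]])); return a[0,1]+(np.array(u)-a[0,0])*(a[1,1]-a[0,1])/(a[1,0]-a[0,0])
def f(p): return np.r_[proj(w,rigw(p,E))[:,0]-ue, vat(p,-.078,.066,us)-[140.9,140.9,141.6,141.9], vat(p,-.002,.066,[90,142,195,205])-[208.5,208.7,209.2,210], vat(p,-.082,.008,us)-[129.2,129.5,130,130.2]]
r=least_squares(f,[.558,-.042,.14],loss="soft_l1",f_scale=.5); print(r.x.round(4),np.degrees(r.x[2]).round(2)); print(f(r.x).round(1)); np.save("rig.npy",r.x)
for i,y in enumerate((.087,.029,-.029,-.087)): print("cell",i,rigw(r.x,[-.04,y,.058]).round(4))
p=np.array([[122,135,8],[122,-135,8],[-82,-135,8],[-82,135,8]])/1e3; print((proj(t,rigw(r.x,p))-[(208.5,184.5),(297,170),(306.5,236),(219,248.5)]).round(1))
# tube heights: triangulate caps, brown
c,e=tri([(t,(178.19,230.07)),(w,proj(w,[.5171,.1963,.0145])[0])]); print("cap3",c.round(4),e)
c,e=tri([(t,(156.27,231.11)),(w,proj(w,[.5155,.2694,.0145])[0])]); print("cap2",c.round(4),e)
w1=load("w1"); c,e=tri([(w1,proj(w1,[.5156,.2688,.0145])[0]),(w,proj(w,[.5155,.2694,.0145])[0])]); print("cap2 wrist pair",c.round(4),e)
```

```text
[ 0.5594 -0.0411  0.144 ] 8.25
[-0.1  0.   0.3 -0.2  0.2  0.  -0.2 -0.6 -0.5 -0.5 -0.  -0.6 -0.   0.2
 -0.4  1.   0.8  1.   1.5]
cell 0 [[0.5073 0.0393 0.058 ]]
cell 1 [[ 0.5157 -0.0181  0.058 ]]
cell 2 [[ 0.524  -0.0755  0.058 ]]
cell 3 [[ 0.5323 -0.1329  0.058 ]]
[[-0.3 -2.2]
 [-3.2 -1.2]
 [-0.7 -2.8]
 [-1.5 -0.9]]
cap3 [0.5171 0.1978 0.0117] 0.7437852116738242
cap2 [0.5122 0.2619 0.0262] 0.44273079739452165
cap2 wrist pair [0.5165 0.2719 0.0107] 0.02342575356833174
```

The rig fit is tight: bar residuals are at most 0.3 px, so the gate really is open. Now I'll swing to the tubes and turn the yaw by half a turn, then compute the tilted grasp.

Emit:
servo_tool:
  plan:
    - {"xyz":[-12.5,15,6],"twist":[0,0,70],"jaw":0.4}
    - {"xyz":[-12.5,15,6],"twist":[0,0,70],"jaw":0.4}
    - {"xyz":[-12.5,15,6],"twist":[0,0,70],"jaw":0.4}
    - {"xyz":[-12.5,15,6],"twist":[0,0,70],"jaw":0.4}
    - {"xyz":[-12.5,15,6],"twist":[0,0,70],"jaw":0.4}
    - {"xyz":[-12.5,15,6],"twist":[0,0,70],"jaw":0.4}
    - {"xyz":[-12.5,15,6],"twist":[0,0,70],"jaw":0.4}
    - {"xyz":[-12.5,15,6],"twist":[0,0,70],"jaw":0.4}
    - {"xyz":[-12.5,15,6],"twist":[0,0,70],"jaw":0.4}
    - {"xyz":[-12.5,15,6],"twist":[0,0,70],"jaw":0.4}

```text
time_s: 7.88
tool_pos: [0.6087, 0.2151, 0.3341]
tool_rot: [-179.8, -0.1, 122.2]
force: [-0.5, -0.5, -0.1]
grip_width: 0.0521
grasp_force: 0.0
```

Emit:
servo_tool:
  plan:
    - {"xyz":[0,0,0],"twist":[0,0,70],"jaw":0.4}
    - {"xyz":[0,0,0],"twist":[0,0,70],"jaw":0.4}
    - {"xyz":[0,0,0],"twist":[0,0,70],"jaw":0.4}
    - {"xyz":[0,0,0],"twist":[0,0,70],"jaw":0.4}
    - {"xyz":[0,0,0],"twist":[0,0,70],"jaw":0.4}
    - {"xyz":[0,0,0],"twist":[0,0,70],"jaw":0.4}
    - {"xyz":[0,0,0],"twist":[0,0,70],"jaw":0.4}
    - {"xyz":[0,0,0],"twist":[0,0,70],"jaw":0.4}
    - {"xyz":[0,0,0],"twist":[0,0,70],"jaw":0.4}
    - {"xyz":[0,0,0],"twist":[0,0,70],"jaw":0.4}

```text
time_s: 8.72
tool_pos: [0.6086, 0.2149, 0.3343]
tool_rot: [-179.9, 0.1, 52.2]
force: [-0.3, -0.6, -0.3]
grip_width: 0.0526
grasp_force: 0.0
```

```bash
cat >> h.py <<'E'
def toolR(yaw,beta):  # deg: tool down at yaw, then turned by beta about tool y
    return (Rot.from_euler("xyz",[180,0,yaw],degrees=True)*Rot.from_rotvec([0,beta,0],degrees=True))
def rel(o,g,R,grip=.164):
    R0=Rot.from_euler("xyz",o["tool_rot"],degrees=True); T=np.array(g)-grip*R.apply([0,0,1])
    return "xyz cm",(R0.inv().apply(T-o["tool_pos"])*100).round(2).tolist(),"twist",(R0.inv()*R).as_rotvec(degrees=True).round(1).tolist(),"TCP",T.round(3).tolist()
def tubegrasp(cap,az,tilt=35,z=.023,back=.002):
    # cap centre, axis azimuth; tool x along the tube, leaning so that it points back and down
    d=np.array([np.cos(np.radians(az)),np.sin(np.radians(az)),0]); 
    return np.r_[cap[:2],z]-back*d, toolR(az,-tilt)
def place(cell,zb,tilt=55,dx=0,dy=0):
    p=np.load("rig.npy"); y=.087-.058*cell
    return rigw(p,[-.04+dx,y+dy,zb])[0], toolR(np.degrees(p[2])+90,tilt)
E
python3 - <<'E'
from cell import env
from h import *
w=snap(env,"wrist","w4"); t=snap(env,"top","t4"); o=env.get_obs()
print(o["tool_pos"],o["tool_rot"].round(1),o["qpos"].round(0))
for n,c in (("top",t),("wrist",w)): print(n,*tubes(c),sep="\n ")
g,R=tubegrasp((.5171,.197),13.6); print("hover",rel(o,g+[0,0,.1],R))
cv2.imwrite("pics/w4b.png",w["img"][:,:,::-1])
E
```

```text
[0.60850139 0.21491133 0.33459862] [-1.799e+02  1.000e-01  5.250e+01] [ -1.  22. -26.  88.  10.  72. -66.]
top
 ([0.5021, 0.4386], [0.4344, 0.4165], np.float64(18.1), 64, 71)
 ([0.4872, 0.3523], [0.4344, 0.4165], np.float64(-50.6), 61, 71)
 ([0.4872, 0.3523], [0.4175, 0.3398], np.float64(10.2), 61, 66)
wrist
 ([0.5029, 0.4386], [0.4561, 0.4167], np.float64(25.1), 1051, 118)
 ([0.4874, 0.3525], [0.4561, 0.4167], np.float64(-64.0), 1027, 118)
 ([0.4874, 0.3525], [0.4146, 0.3391], np.float64(10.5), 1027, 835)
 ([0.5111, 0.2644], [0.4529, 0.253], np.float64(11.1), 800, 257)
 ([0.5049, 0.2054], [0.4529, 0.253], np.float64(-42.5), 36, 257)
 ([0.5049, 0.2054], [0.4306, 0.1908], np.float64(11.1), 36, 159)
hover ('xyz cm', [0.2, -0.37, 7.73], 'twist', [11.9, -33.5, 37.7], 'TCP', [0.607, 0.219, 0.257])
```

Emit:
servo_tool:
  plan:
    - {"xyz":[0.2,-0.4,7.7],"twist":[11.9,-33.5,37.7],"jaw":0.4}
    - {"xyz":[0.2,-0.4,7.7],"twist":[11.9,-33.5,37.7],"jaw":0.4}
    - {"xyz":[0.2,-0.4,7.7],"twist":[11.9,-33.5,37.7],"jaw":0.4}
    - {"xyz":[0.2,-0.4,7.7],"twist":[11.9,-33.5,37.7],"jaw":0.4}
    - {"xyz":[0.2,-0.4,7.7],"twist":[11.9,-33.5,37.7],"jaw":0.4}
    - {"xyz":[0.2,-0.4,7.7],"twist":[11.9,-33.5,37.7],"jaw":0.4}
    - {"xyz":[0.2,-0.4,7.7],"twist":[11.9,-33.5,37.7],"jaw":0.4}
    - {"xyz":[0.2,-0.4,7.7],"twist":[11.9,-33.5,37.7],"jaw":0.4}
    - {"xyz":[0.2,-0.4,7.7],"twist":[11.9,-33.5,37.7],"jaw":0.4}
    - {"xyz":[0.2,-0.4,7.7],"twist":[11.9,-33.5,37.7],"jaw":0.4}

```text
time_s: 9.65
tool_pos: [0.606, 0.2188, 0.2586]
tool_rot: [-179.9, 34.9, 13.9]
force: [0.2, 0.3, -0.3]
grip_width: 0.052
grasp_force: 0.0
```

Run:
```python
from cell import env
from h import *
w=snap(env,"wrist","w5"); s=snap(env,"side","s5"); o=env.get_obs()
print(o["tool_pos"].round(4),o["tool_rot"].round(1),o["qpos"].round(0))
print(*tubes(w),sep="\n ")
g,R=tubegrasp((.517,.198),13.6); print("down",rel(o,g,R))
im=np.zeros((600,800,3),np.uint8); im[:384,:512]=w["img"][:,:,::-1]; S=cv2.resize(s["img"][110:260,130:330,::-1],None,fx=2,fy=2); im[300:600,400:800]=S
cv2.imwrite("pics/w5b.png",im)
```

```text
[0.6057 0.2189 0.2597] [-179.9   34.8   13.8] [  -9.   38.  -18.   77.    3.  101. -103.]
([0.4883, 0.3524], [0.42, 0.3408], np.float64(9.6), 2137, 1068)
 ([0.5121, 0.2648], [0.4446, 0.2503], np.float64(12.1), 1930, 951)
 ([0.5142, 0.1943], [0.4446, 0.2503], np.float64(-38.8), 1623, 951)
 ([0.5142, 0.1943], [0.4469, 0.1781], np.float64(13.6), 1623, 819)
down ('xyz cm', [5.92, -0.04, 8.36], 'twist', [-0.0, -0.2, 0.2], 'TCP', [0.606, 0.22, 0.157])
```

View pics/w5b.png

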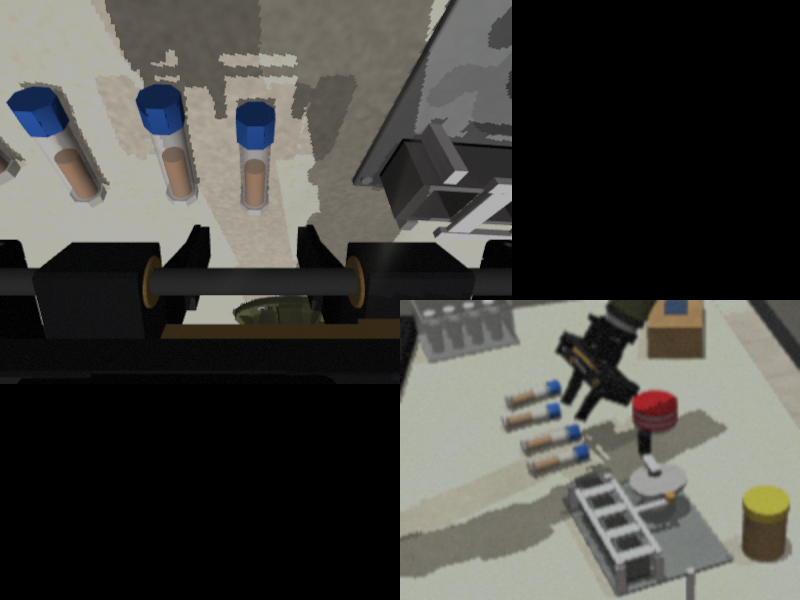

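The tube's cap is at (255,125), centred between the fingers, with the neighbouring caps at (160,110) and (38,112). The side view shows the tool leaning as planned and clear of the dishes. I'll go down and grip.

Emit:
servo_tool:
  newtons: 25
  plan:
    - {"xyz":[2,0.1,2.8],"twist":[0,0,0],"jaw":0.4}
    - {"xyz":[4,0.1,5.6],"twist":[0,0,0],"jaw":0.4}
    - {"xyz":[5.9,0.1,8.3],"twist":[0,0,0],"jaw":0.4}
    - {"xyz":[5.9,0.1,8.3],"twist":[0,0,0],"jaw":0.4}
    - {"xyz":[5.9,0.1,8.3],"twist":[0,0,0],"jaw":1}
    - {"xyz":[5.9,0.1,8.3],"twist":[0,0,0],"jaw":1}
    - {"xyz":[5.9,0.1,8.3],"twist":[0,0,0],"jaw":1}
    - {"xyz":[5.9,0.1,8.3],"twist":[0,0,0],"jaw":1}
    - {"xyz":[5.9,0.1,8.3],"twist":[0,0,0],"jaw":1}
    - {"xyz":[5.9,0.1,8.3],"twist":[0,0,0],"jaw":1}

```text
time_s: 10.58
tool_pos: [0.607, 0.2181, 0.1585]
tool_rot: [-179.9, 34.8, 13.7]
force: [0.9, -0.8, 1.3]
grip_width: 0.0288
grasp_force: 25.0
```

Emit:
servo_tool:
  plan:
    - {"xyz":[0,0,0],"twist":[0,0,0],"jaw":1}
    - {"xyz":[0,0,0],"twist":[0,0,0],"jaw":1}

```text
time_s: 10.75
tool_pos: [0.607, 0.2181, 0.1584]
tool_rot: [-179.9, 34.9, 13.7]
force: [0.9, -0.7, 2.5]
grip_width: 0.0288
grasp_force: 25.0
```

Gripped at 28.8 mm, the cap's width across flats. Next I'll plan the lift, the turn upright and the approach to cell 0.

```bash
cat >> h.py <<'E'
def chain(o,poses):  # poses: (TCP, Rot); prints the relative move for each in turn
    p,R=np.array(o["tool_pos"]),Rot.from_euler("xyz",o["tool_rot"],degrees=True)
    for T,Q in poses:
        print("xyz",(R.inv().apply(T-p)*100).round(2).tolist(),"twist",(R.inv()*Q).as_rotvec(degrees=True).round(1).tolist(),"TCP",np.round(T,3).tolist()); p,R=T,Q
from scipy.spatial.transform import Slerp
def carry(o,cap,cell,hover=.10,lift=.16):
    p,R=np.array(o["tool_pos"]),Rot.from_euler("xyz",o["tool_rot"],degrees=True)
    ez=R.as_matrix(); az=np.degrees(np.arctan2(-ez[1,2],-ez[0,2])); d=np.array([np.cos(np.radians(az)),np.sin(np.radians(az)),0])
    pt=R.inv().apply(np.r_[cap[:2],.0145]-p); at=R.inv().apply(d)
    tilt=90-np.degrees(np.arccos(-ez[2,2]))
    c,Rf=place(cell,.1155,tilt); print("pt",pt.round(4),"up",Rf.apply(at).round(3))
    up=np.array([0,0,1.]); A=(p+lift*up,R); C=(c+hover*up-Rf.apply(pt),Rf)
    S=Slerp([0,1],Rot.concatenate([R,Rf])); M=lambda s:(A[0]*(1-s)+C[0]*s,S(s))
    print("path: s, cap centre, foot z, TCP z"); 
    for s in (0,.25,.5,.75,1):
        T,Q=M(s); cc=T+Q.apply(pt); f=cc-.1035*Q.apply(at); print(s,cc.round(3),f.round(3),T.round(3))
    chain(o,[A,M(.5),C,(c+.003*up-Rf.apply(pt),Rf)])
E
python3 - <<'E'
from cell import env
from h import *
o=env.get_obs(); carry(o,(.516,.1955),0)
E
```

```text
pt [0.0053 0.0006 0.1717] up [0.001 0.    1.   ]
path: s, cap centre, foot z, TCP z
0 [0.516 0.196 0.174] [0.415 0.171 0.174] [0.607 0.218 0.318]
0.25 [0.535 0.149 0.153] [0.449 0.104 0.118] [0.587 0.138 0.316]
0.5 [0.544 0.116 0.154] [0.484 0.068 0.085] [0.567 0.057 0.314]
0.75 [0.536 0.083 0.177] [0.507 0.052 0.083] [ 0.547 -0.023  0.312]
1 [0.507 0.039 0.216] [0.507 0.039 0.112] [ 0.527 -0.103  0.309]
xyz [-9.15, -0.01, -13.13] twist [0.0, 0.0, 0.0] TCP [0.607, 0.218, 0.318]
xyz [-6.03, 14.68, 4.74] twist [8.1, 35.8, -45.5] TCP [0.567, 0.057, 0.314]
xyz [-15.06, 5.55, -4.07] twist [8.1, 35.8, -45.5] TCP [0.527, -0.103, 0.309]
xyz [-7.96, -0.0, 5.55] twist [0.0, 0.0, 0.0] TCP [0.527, -0.103, 0.212]
```

Emit:
servo_tool:
  plan:
    - {"xyz":[-2.1,0,-3],"twist":[0,0,0],"jaw":1}
    - {"xyz":[-4.2,0,-6],"twist":[0,0,0],"jaw":1}
    - {"xyz":[-6.3,0,-9],"twist":[0,0,0],"jaw":1}
    - {"xyz":[-8.4,0,-12],"twist":[0,0,0],"jaw":1}
    - {"xyz":[-10.5,0,-15],"twist":[0,0,0],"jaw":1}
    - {"xyz":[-12.6,0,-18],"twist":[0,0,0],"jaw":1}
    - {"xyz":[-12.6,0,-18],"twist":[0,0,0],"jaw":1}

```text
time_s: 11.33
tool_pos: [0.6071, 0.2184, 0.386]
tool_rot: [-179.8, 34.2, 13.7]
force: [0.2, 0.5, -0.1]
grip_width: 0.029
grasp_force: 25.0
```

Emit:
servo_tool:
  plan:
    - {"xyz":[-0.6,1.5,0.5],"twist":[0.8,3.6,-4.6],"jaw":1}
    - {"xyz":[-1.2,2.9,0.9],"twist":[1.6,7.2,-9.1],"jaw":1}
    - {"xyz":[-1.8,4.4,1.4],"twist":[2.4,10.7,-13.7],"jaw":1}
    - {"xyz":[-2.4,5.9,1.9],"twist":[3.2,14.3,-18.2],"jaw":1}
    - {"xyz":[-3.0,7.3,2.4],"twist":[4,17.9,-22.8],"jaw":1}
    - {"xyz":[-3.6,8.8,2.8],"twist":[4.9,21.5,-27.3],"jaw":1}
    - {"xyz":[-4.2,10.3,3.3],"twist":[5.7,25.1,-31.9],"jaw":1}
    - {"xyz":[-4.8,11.7,3.8],"twist":[6.5,28.6,-36.4],"jaw":1}
    - {"xyz":[-5.4,13.2,4.3],"twist":[7.3,32.2,-41],"jaw":1}
    - {"xyz":[-6,14.7,4.7],"twist":[8.1,35.8,-45.5],"jaw":1}

```text
time_s: 12.17
tool_pos: [0.5666, 0.0563, 0.3728]
tool_rot: [-161.5, -9.8, 52.9]
force: [-1.1, 0.5, -1.2]
grip_width: 0.0287
grasp_force: 25.0
```

```bash
cat >> h.py <<'E'
def final(o,pt,cell,hover,tilt=55.1,dx=0,dy=0):
    c,Rf=place(cell,.1155,tilt,dx,dy); up=np.array([0,0,1.]); chain(o,[(c+h*up-Rf.apply(pt),Rf) for h in hover])
E
python3 - <<'E'
from cell import env
from h import *
o=env.get_obs(); print(o["tool_pos"].round(3),o["tool_rot"].round(1),o["qpos"].round(0),o["grip_width"]); final(o,[.0053,.0006,.1717],0,[.16,.003])
E
```

```text
[0.567 0.056 0.373] [-161.5   -9.8   52.9] [ 19.  15. -24.  94. -14.  80. -38.] 0.028671778143608048
xyz [-14.93, 5.44, -4.17] twist [8.0, 35.7, -45.2] TCP [0.527, -0.103, 0.369]
xyz [-12.88, -0.0, 8.98] twist [0.0, 0.0, 0.0] TCP [0.527, -0.103, 0.212]
```

Emit:
servo_tool:
  plan:
    - {"xyz":[-1.5,0.5,-0.4],"twist":[0.8,3.6,-4.5],"jaw":1}
    - {"xyz":[-3,1.1,-0.8],"twist":[1.6,7.1,-9],"jaw":1}
    - {"xyz":[-4.5,1.6,-1.3],"twist":[2.4,10.7,-13.6],"jaw":1}
    - {"xyz":[-6,2.2,-1.7],"twist":[3.2,14.3,-18.1],"jaw":1}
    - {"xyz":[-7.5,2.7,-2.1],"twist":[4,17.9,-22.6],"jaw":1}
    - {"xyz":[-9,3.3,-2.5],"twist":[4.8,21.4,-27.1],"jaw":1}
    - {"xyz":[-10.5,3.8,-2.9],"twist":[5.6,25,-31.6],"jaw":1}
    - {"xyz":[-12,4.3,-3.3],"twist":[6.4,28.6,-36.2],"jaw":1}
    - {"xyz":[-13.4,4.9,-3.8],"twist":[7.2,32.1,-40.7],"jaw":1}
    - {"xyz":[-14.9,5.4,-4.2],"twist":[8,35.7,-45.2],"jaw":1}

```text
time_s: 13.0
tool_pos: [0.5271, -0.1031, 0.3705]
tool_rot: [-180.0, -55.1, 98.1]
force: [1.3, -0.6, -0.3]
grip_width: 0.0288
grasp_force: 25.0
```

Emit:
servo_tool:
  plan:
    - {"xyz":[0,0,0],"twist":[0,0,0],"jaw":1}
    - {"xyz":[0,0,0],"twist":[0,0,0],"jaw":1}

```text
time_s: 13.17
tool_pos: [0.5274, -0.1033, 0.3697]
tool_rot: [-179.4, -54.9, 97.3]
force: [-0.2, 0.1, -1.2]
grip_width: 0.0288
grasp_force: 25.0
```

Run:
```python
from cell import env
from h import *
o=env.get_obs(); print(o["tool_pos"].round(4),o["tool_rot"].round(1),o["qpos"].round(0),o["grip_width"]); final(o,[.0053,.0006,.1717],0,[.06,.003])
s=snap(env,"side","s6"); w=snap(env,"wrist","w6"); t=snap(env,"top","t6")
im=np.zeros((600,800,3),np.uint8); im[:384,:512]=w["img"][:,:,::-1]; im[384:584,:520]=cv2.resize(t["img"][150:250,90:350,::-1],None,fx=2,fy=2); S=cv2.resize(s["img"][90:240,180:320,::-1],None,fx=2,fy=2); im[300:600,520:800]=S
cv2.imwrite("pics/w6b.png",im)
```

```text
[ 0.5274 -0.1033  0.3697] [-179.4  -54.9   97.3] [ 43.  19. -25.  97. -40.  94.  33.] 0.02875277409676241
xyz [-8.2, 0.06, 5.77] twist [0.1, 0.2, -0.5] TCP [0.527, -0.103, 0.269]
xyz [-4.67, -0.0, 3.26] twist [0.0, 0.0, 0.0] TCP [0.527, -0.103, 0.212]
```

View pics/w6b.png

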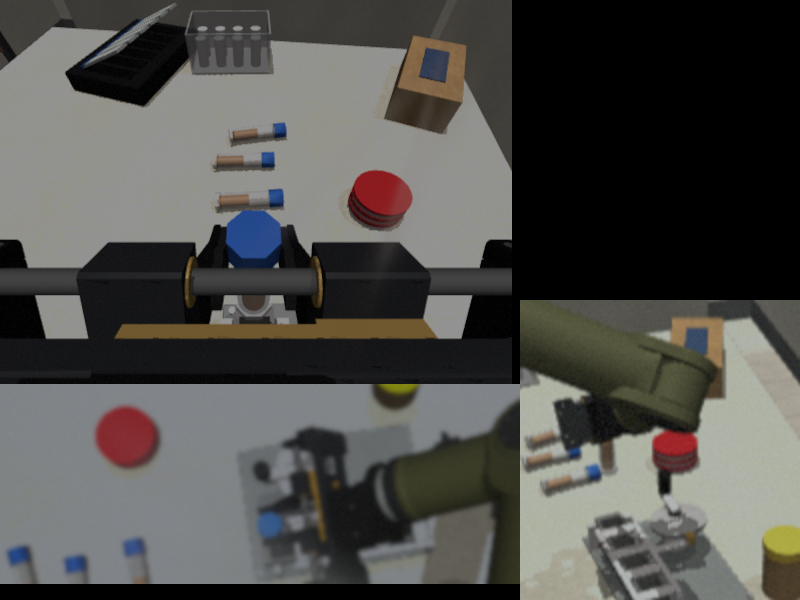

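The wrist view shows the tube held upright, cap at (253,238), over the station with the cup opening below. The other three tubes have not moved. I'll check the cap against the top camera, then lower it.

Run:
```python
from h import *
t=load("t6"); w=load("w6"); s=load("s6")
for n,c in (("t",t),("w",w)):
    for b in blobs(c,"blue",30):
        print(n,b,onz(c,b[:2],.287).round(4))
```

```text
t [36.9, 129.37, 525] [0.7423 0.5107 0.287 ]
t [224.57, 219.61, 119] [0.5056 0.0389 0.287 ]
t [156.16, 231.11, 49] [0.4807 0.2028 0.287 ]
t [98.69, 235.11, 63] [0.4735 0.3399 0.287 ]
t [127.08, 239.54, 59] [0.4618 0.2716 0.287 ]
w [107.96, 44.57, 115] [0.3416 0.2217 0.287 ]
w [428.09, 54.98, 92] [0.6379 0.241  0.287 ]
w [279.71, 129.73, 151] [0.5139 0.1223 0.287 ]
w [267.59, 159.35, 177] [0.5087 0.0929 0.287 ]
w [275.94, 197.52, 225] [0.5168 0.0633 0.287 ]
w [253.17, 239.74, 2765] [0.5076 0.0343 0.287 ]
```

Emit:
servo_tool:
  plan:
    - {"xyz":[-2,0,1.4],"twist":[0,0,0],"jaw":1}
    - {"xyz":[-4.1,0,2.9],"twist":[0,0,0],"jaw":1}
    - {"xyz":[-6.2,0,4.3],"twist":[0,0,0],"jaw":1}
    - {"xyz":[-7.4,0,5.2],"twist":[0,0,0],"jaw":1}
    - {"xyz":[-7.4,0,5.2],"twist":[0,0,0],"jaw":1}
    - {"xyz":[-7.4,0,5.2],"twist":[0,0,0],"jaw":1}

```text
time_s: 13.82
tool_pos: [0.5273, -0.101, 0.2807]
tool_rot: [-179.6, -55.0, 97.8]
force: [1.0, -0.2, -0.5]
grip_width: 0.0288
grasp_force: 25.0
```

Emit:
servo_tool:
  plan:
    - {"xyz":[-1.4,0.05,1],"twist":[0,0,0],"jaw":1}
    - {"xyz":[-2.8,0.05,1.9],"twist":[0,0,0],"jaw":1}
    - {"xyz":[-4.2,0.05,2.9],"twist":[0,0,0],"jaw":1}
    - {"xyz":[-5.4,0.05,3.7],"twist":[0,0,0],"jaw":1}
    - {"xyz":[-5.4,0.05,3.7],"twist":[0,0,0],"jaw":1}
    - {"xyz":[-5.4,0.05,3.7],"twist":[0,0,0],"jaw":1}

```text
time_s: 14.32
tool_pos: [0.5273, -0.1027, 0.2142]
tool_rot: [-179.5, -55.0, 97.6]
force: [-0.5, -0.7, -0.6]
grip_width: 0.0286
grasp_force: 25.0
```

Run:
```python
from cell import env
from h import *
o=env.get_obs(); print(o["tool_pos"].round(4),o["tool_rot"].round(1),o["force"].round(1),o["wrist_torque"].round(2)); final(o,[.0053,.0006,.1717],0,[.0])
s=snap(env,"side","s7"); w=snap(env,"wrist","w7"); t=snap(env,"top","t7")
```

```text
[ 0.5273 -0.1027  0.2142] [-179.5  -55.    97.6] [-0.5 -0.7 -0.6] [-1.06 -0.3  -0.02]
xyz [-0.42, 0.0, 0.23] twist [-0.0, 0.1, -0.3] TCP [0.527, -0.103, 0.209]
```

No contact force, so the tube is in. I'll lower the last few mm, release and back out along the tool axis.

Emit:
servo_tool:
  plan:
    - {"xyz":[-0.35,0,0.2],"twist":[0,0,0],"jaw":1}
    - {"xyz":[-0.35,0,0.2],"twist":[0,0,0],"jaw":1}
    - {"xyz":[-0.35,0,0.2],"twist":[0,0,0],"jaw":0.4}
    - {"xyz":[-0.35,0,0.2],"twist":[0,0,0],"jaw":0.4}
    - {"xyz":[-0.35,0,0.2],"twist":[0,0,0],"jaw":0.4}
    - {"xyz":[-0.35,0,0.2],"twist":[0,0,0],"jaw":0.4}
    - {"xyz":[-0.35,0,-3],"twist":[0,0,0],"jaw":0.4}
    - {"xyz":[-0.35,0,-7],"twist":[0,0,0],"jaw":0.4}
    - {"xyz":[4,0,-11],"twist":[0,0,0],"jaw":0.4}
    - {"xyz":[8,0,-13],"twist":[0,0,0],"jaw":0.4}

```text
time_s: 15.3
tool_pos: [0.5361, -0.1678, 0.335]
tool_rot: [-179.4, -54.9, 97.2]
force: [0.3, -0.1, 1.0]
grip_width: 0.0518
grasp_force: 0.0
```

Run:
```python
from cell import env
from h import *
o=env.get_obs(); print(o["tool_pos"].round(4),o["tool_rot"].round(1),o["qpos"].round(0))
w=snap(env,"wrist","w8"); t=snap(env,"top","t8"); s=snap(env,"side","s8")
print(*tubes(t),sep="\n ")
for b in blobs(t,"blue",10): print(b,onz(t,b[:2],.127).round(4))
def est(az,cap): return tubegrasp(cap,az)
g,R=tubegrasp((.5125,.2665),12.6); S=Slerp([0,1],Rot.concatenate([Rot.from_euler("xyz",o["tool_rot"],degrees=True),R])); T=g+[0,0,.1]-.164*R.apply([0,0,1])
chain(o,[(o["tool_pos"]*.5+(T+[0,0,.05])*.5,S(.5)),(T,R),(T-[0,0,.1],R)])
im=np.zeros((600,800,3),np.uint8); im[:384,:512]=w["img"][:,:,::-1]; S=cv2.resize(s["img"][110:260,180:320,::-1],None,fx=2,fy=2); im[300:600,520:800]=S
cv2.imwrite("pics/w8b.png",im)
```

```text
[ 0.5361 -0.1678  0.335 ] [-179.4  -54.9   97.2] [ 45.  25. -22.  93. -36.  95.  37.]
([0.502, 0.4387], [0.4347, 0.4166], np.float64(18.1), 64, 68)
 ([0.4873, 0.3523], [0.4347, 0.4166], np.float64(-50.7), 59, 68)
 ([0.4873, 0.3523], [0.4179, 0.3406], np.float64(9.6), 59, 49)
 ([0.5111, 0.2656], [0.445, 0.2511], np.float64(12.4), 49, 49)
[36.93, 129.38, 525] [0.8003 0.5947 0.127 ]
[229.62, 227.52, 76] [0.505  0.0367 0.127 ]
[156.16, 231.12, 49] [0.4986 0.2397 0.127 ]
[98.69, 235.12, 64] [0.4902 0.3979 0.127 ]
[127.1, 239.53, 59] [0.4768 0.319  0.127 ]
xyz [11.58, 6.34, 18.83] twist [-8.2, -35.6, 45.7] TCP [0.569, 0.059, 0.321]
xyz [18.62, -7.74, 12.7] twist [-8.2, -35.6, 45.7] TCP [0.602, 0.287, 0.257]
xyz [5.74, -0.0, 8.19] twist [0.0, 0.0, 0.0] TCP [0.602, 0.287, 0.157]
```

View pics/w8b.png

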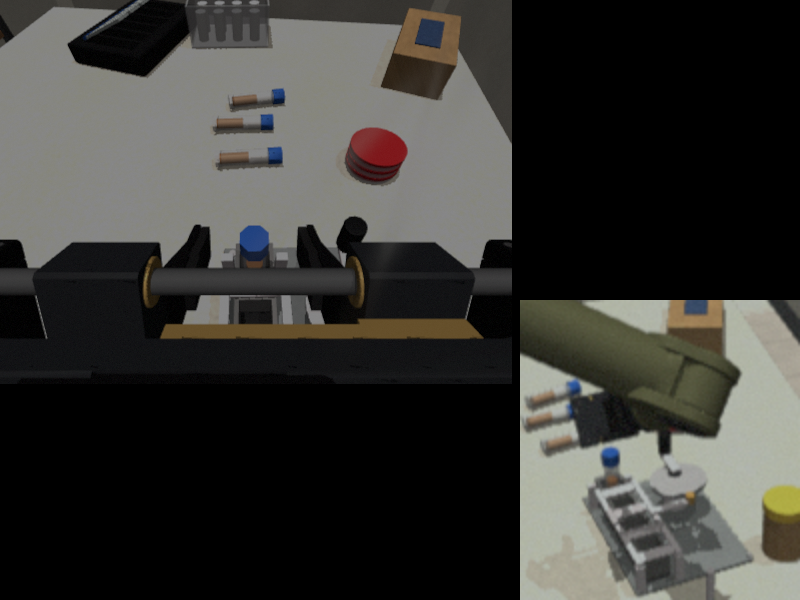

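Tube 1 of 4 stands in cell 0, cap at (254,240) in the wrist view and also visible in the side view. Now tube 2, passing higher over the station.

Emit:
servo_tool:
  plan:
    - {"xyz":[3,0,-2],"twist":[-0.9,-4,5.1],"jaw":0.4}
    - {"xyz":[5,1,0],"twist":[-1.8,-7.9,10.2],"jaw":0.4}
    - {"xyz":[7,2,3],"twist":[-2.7,-11.9,15.2],"jaw":0.4}
    - {"xyz":[9,3,6],"twist":[-3.6,-15.8,20.3],"jaw":0.4}
    - {"xyz":[11,4,9],"twist":[-4.6,-19.8,25.4],"jaw":0.4}
    - {"xyz":[13,5,12],"twist":[-5.5,-23.7,30.5],"jaw":0.4}
    - {"xyz":[14.5,5.7,14],"twist":[-6.4,-27.7,35.5],"jaw":0.4}
    - {"xyz":[15.7,6.3,16],"twist":[-7.3,-31.6,40.6],"jaw":0.4}
    - {"xyz":[15.7,6.3,16],"twist":[-8.2,-35.6,45.7],"jaw":0.4}
    - {"xyz":[15.7,6.3,16],"twist":[-8.2,-35.6,45.7],"jaw":0.4}

```text
time_s: 16.28
tool_pos: [0.5674, 0.0676, 0.3705]
tool_rot: [-161.3, -9.3, 52.6]
force: [0.6, -0.3, -0.1]
grip_width: 0.0522
grasp_force: 0.0
```

```bash
cat > next.py <<'E'
import sys
from cell import env
from h import *
cx,cy,az=map(float,sys.argv[1:4])
o=env.get_obs(); print(o["tool_pos"].round(3),o["tool_rot"].round(1),o["grip_width"].round(3))
g,R=tubegrasp((cx,cy),az); T=g+[0,0,.1]-.164*R.apply([0,0,1])
chain(o,[(T,R),(T-[0,0,.1],R)])
E
python3 next.py .5125 .2665 12.6
```

```text
Traceback (most recent call last):
  File "next.py", line 5, in <module>
    o=env.get_obs(); print(o["tool_pos"].round(3),o["tool_rot"].round(1),o["grip_width"].round(3))
                                                                         ^^^^^^^^^^^^^^^^^^^^^
AttributeError: 'float' object has no attribute 'round'
```

```bash
sed -i 's/,o\["grip_width"\].round(3)//' next.py; python3 next.py .5125 .2665 12.6
```

```text
[0.567 0.068 0.37 ] [-161.3   -9.3   52.6]
xyz [17.42, -5.39, 16.95] twist [-8.0, -35.4, 46.3] TCP [0.602, 0.287, 0.257]
xyz [5.74, -0.0, 8.19] twist [0.0, 0.0, 0.0] TCP [0.602, 0.287, 0.157]
```

Emit:
servo_tool:
  plan:
    - {"xyz":[3,-0.9,0],"twist":[-0.9,-3.9,5.1],"jaw":0.4}
    - {"xyz":[6,-1.8,2],"twist":[-1.8,-7.9,10.3],"jaw":0.4}
    - {"xyz":[9,-2.7,5],"twist":[-2.7,-11.8,15.4],"jaw":0.4}
    - {"xyz":[12,-3.6,8],"twist":[-3.6,-15.7,20.6],"jaw":0.4}
    - {"xyz":[15,-4.6,12],"twist":[-4.4,-19.7,25.7],"jaw":0.4}
    - {"xyz":[17.4,-5.4,15],"twist":[-5.3,-23.6,30.9],"jaw":0.4}
    - {"xyz":[17.4,-5.4,17],"twist":[-6.2,-27.5,36],"jaw":0.4}
    - {"xyz":[17.4,-5.4,17],"twist":[-7.1,-31.5,41.2],"jaw":0.4}
    - {"xyz":[17.4,-5.4,17],"twist":[-8,-35.4,46.3],"jaw":0.4}
    - {"xyz":[17.4,-5.4,17],"twist":[-8,-35.4,46.3],"jaw":0.4}

```text
time_s: 17.12
tool_pos: [0.6043, 0.2823, 0.2545]
tool_rot: [-180.0, 35.2, 12.3]
force: [0.5, -0.4, -0.1]
grip_width: 0.0519
grasp_force: 0.0
```

```bash
cat > look.py <<'E'
from cell import env
from h import *
w=env.read_camera("wrist"); o=env.get_obs(); print(o["tool_pos"].round(4),o["tool_rot"].round(1))
# axis line at hover: predicted offset of each tube axis from the grasp plane
R=Rot.from_euler("xyz",o["tool_rot"],degrees=True); y=R.apply([0,1,0]); 
for a in tubes(w):
    if abs(a[2])<30: print(a, "tool-y offsets mm: cap",round(1e3*np.dot(np.r_[a[0],.0145]-o["tool_pos"],y),1),"body",round(1e3*np.dot(np.r_[a[1],.0145]-o["tool_pos"],y),1))
E
python3 look.py; python3 next.py .5125 .2665 12.6
```

```text
[0.6047 0.282  0.2556] [-179.8   34.9   12.4]
([0.502, 0.43], [0.4359, 0.4185], np.float64(9.9), 1021, 1231) tool-y offsets mm: cap -165.9 body -168.8
([0.4884, 0.3526], [0.4205, 0.3401], np.float64(10.4), 1727, 885) tool-y offsets mm: cap -93.2 body -95.5
([0.5123, 0.2643], [0.4447, 0.25], np.float64(12.0), 1688, 845) tool-y offsets mm: cap -1.8 body -2.3
[0.605 0.282 0.256] [-179.8   34.9   12.4]
xyz [-0.21, -0.5, -0.07] twist [-0.3, -0.1, -0.1] TCP [0.602, 0.287, 0.257]
xyz [5.74, -0.0, 8.19] twist [0.0, 0.0, 0.0] TCP [0.602, 0.287, 0.157]
```

Emit:
servo_tool:
  newtons: 25
  plan:
    - {"xyz":[1.9,-0.2,2.7],"twist":[0,0,0],"jaw":0.4}
    - {"xyz":[3.7,-0.2,5.4],"twist":[0,0,0],"jaw":0.4}
    - {"xyz":[5.5,-0.2,8.1],"twist":[0,0,0],"jaw":0.4}
    - {"xyz":[5.5,-0.2,8.1],"twist":[0,0,0],"jaw":0.4}
    - {"xyz":[5.5,-0.2,8.1],"twist":[0,0,0],"jaw":1}
    - {"xyz":[5.5,-0.2,8.1],"twist":[0,0,0],"jaw":1}
    - {"xyz":[5.5,-0.2,8.1],"twist":[0,0,0],"jaw":1}
    - {"xyz":[5.5,-0.2,8.1],"twist":[0,0,0],"jaw":1}
    - {"xyz":[5.5,-0.2,8.1],"twist":[0,0,0],"jaw":1}
    - {"xyz":[5.5,-0.2,8.1],"twist":[0,0,0],"jaw":1}

```text
time_s: 18.0
tool_pos: [0.6031, 0.2847, 0.1614]
tool_rot: [-179.9, 34.7, 12.3]
force: [1.3, 0.7, 3.0]
grip_width: 0.0284
grasp_force: 25.0
```

Emit:
servo_tool:
  plan:
    - {"xyz":[0,0,0],"twist":[0,0,0],"jaw":1}
    - {"xyz":[0,0,0],"twist":[0,0,0],"jaw":1}

```text
time_s: 18.17
tool_pos: [0.6032, 0.2847, 0.1614]
tool_rot: [-180.0, 34.7, 12.3]
force: [1.7, -0.7, 5.3]
grip_width: 0.0284
grasp_force: 25.0
```

Run:
```python
from cell import env
from h import *
o=env.get_obs(); carry(o,(.5125,.2655),1,hover=.16,lift=.22)
```

```text
pt [ 0.0075 -0.0004  0.1735] up [0.001 0.    1.   ]
path: s, cap centre, foot z, TCP z
0 [0.512 0.266 0.234] [0.411 0.244 0.234] [0.603 0.285 0.381]
0.25 [0.535 0.188 0.213] [0.448 0.145 0.178] [0.587 0.173 0.378]
0.5 [0.547 0.123 0.214] [0.487 0.076 0.145] [0.57  0.061 0.375]
0.75 [0.542 0.058 0.237] [0.513 0.027 0.143] [ 0.554 -0.051  0.371]
1 [ 0.516 -0.018  0.276] [ 0.516 -0.018  0.172] [ 0.537 -0.163  0.368]
xyz [-12.54, -0.01, -18.08] twist [0.0, 0.0, 0.0] TCP [0.603, 0.285, 0.381]
xyz [-6.19, 21.2, 5.08] twist [8.3, 35.6, -46.1] TCP [0.57, 0.061, 0.375]
xyz [-19.51, 9.74, -6.15] twist [8.3, 35.6, -46.1] TCP [0.537, -0.163, 0.368]
xyz [-12.9, -0.0, 8.95] twist [0.0, 0.0, 0.0] TCP [0.537, -0.163, 0.211]
```

Emit:
servo_tool:
  plan:
    - {"xyz":[-2.1,0,-3],"twist":[0,0,0],"jaw":1}
    - {"xyz":[-4.2,0,-6],"twist":[0,0,0],"jaw":1}
    - {"xyz":[-6.3,0,-9],"twist":[0,0,0],"jaw":1}
    - {"xyz":[-8.4,0,-12],"twist":[0,0,0],"jaw":1}
    - {"xyz":[-10.5,0,-15],"twist":[0,0,0],"jaw":1}
    - {"xyz":[-12.6,0,-18],"twist":[0,0,0],"jaw":1}
    - {"xyz":[-14.3,0,-20.5],"twist":[0,0,0],"jaw":1}
    - {"xyz":[-14.3,0,-20.5],"twist":[0,0,0],"jaw":1}

```text
time_s: 18.83
tool_pos: [0.6025, 0.2852, 0.4178]
tool_rot: [-179.7, 34.2, 12.4]
force: [0.4, 0.2, 0.3]
grip_width: 0.0279
grasp_force: 25.0
```

Emit:
servo_tool:
  plan:
    - {"xyz":[-0.6,2.1,0.5],"twist":[0.8,3.6,-4.6],"jaw":1}
    - {"xyz":[-1.2,4.2,1],"twist":[1.7,7.1,-9.2],"jaw":1}
    - {"xyz":[-1.9,6.4,1.5],"twist":[2.5,10.7,-13.8],"jaw":1}
    - {"xyz":[-2.5,8.5,2],"twist":[3.3,14.2,-18.4],"jaw":1}
    - {"xyz":[-3.1,10.6,2.5],"twist":[4.2,17.8,-23],"jaw":1}
    - {"xyz":[-3.7,12.7,3],"twist":[5,21.4,-27.7],"jaw":1}
    - {"xyz":[-4.3,14.8,3.6],"twist":[5.8,24.9,-32.3],"jaw":1}
    - {"xyz":[-5,17,4.1],"twist":[6.6,28.5,-36.9],"jaw":1}
    - {"xyz":[-5.6,19.1,4.6],"twist":[7.5,32,-41.5],"jaw":1}
    - {"xyz":[-6.2,21.2,5.1],"twist":[8.3,35.6,-46.1],"jaw":1}

```text
time_s: 19.67
tool_pos: [0.5686, 0.0593, 0.403]
tool_rot: [-161.2, -9.9, 52.1]
force: [-0.5, 0.3, -0.9]
grip_width: 0.0284
grasp_force: 25.0
```

Emit:
servo_tool:
  plan:
    - {"xyz":[-2,1,-0.6],"twist":[0.8,3.6,-4.6],"jaw":1}
    - {"xyz":[-3.9,1.9,-1.2],"twist":[1.7,7.1,-9.2],"jaw":1}
    - {"xyz":[-5.9,2.9,-1.8],"twist":[2.5,10.7,-13.8],"jaw":1}
    - {"xyz":[-7.8,3.9,-2.5],"twist":[3.3,14.2,-18.4],"jaw":1}
    - {"xyz":[-9.8,4.9,-3.1],"twist":[4.2,17.8,-23],"jaw":1}
    - {"xyz":[-11.7,5.8,-3.7],"twist":[5,21.4,-27.7],"jaw":1}
    - {"xyz":[-13.7,6.8,-4.3],"twist":[5.8,24.9,-32.3],"jaw":1}
    - {"xyz":[-15.6,7.8,-4.9],"twist":[6.6,28.5,-36.9],"jaw":1}
    - {"xyz":[-17.6,8.8,-5.5],"twist":[7.5,32,-41.5],"jaw":1}
    - {"xyz":[-19.5,9.7,-6.1],"twist":[8.3,35.6,-46.1],"jaw":1}

```text
time_s: 20.5
tool_pos: [0.5351, -0.1646, 0.3961]
tool_rot: [179.8, -55.4, 98.4]
force: [0.6, 0.6, -1.3]
grip_width: 0.0282
grasp_force: 25.0
```

Emit:
servo_tool:
  plan:
    - {"xyz":[0,0,0],"twist":[0,0,0],"jaw":1}
    - {"xyz":[0,0,0],"twist":[0,0,0],"jaw":1}

```text
time_s: 20.67
tool_pos: [0.5354, -0.165, 0.3952]
tool_rot: [-179.7, -55.3, 97.6]
force: [0.1, -0.2, -1.2]
grip_width: 0.0285
grasp_force: 25.0
```

```bash
cat > over.py <<'E'
import sys
from cell import env
from h import *
cell=int(sys.argv[1]); pt=[float(a) for a in sys.argv[2:5]]; hov=[float(a) for a in sys.argv[5:]]
o=env.get_obs(); print(o["tool_pos"].round(4),o["tool_rot"].round(1),round(o["grip_width"],4),o["force"].round(1))
R=Rot.from_euler("xyz",o["tool_rot"],degrees=True); cc=o["tool_pos"]+R.apply(pt); print("cap centre by pose",cc.round(4),"cell",place(cell,0)[0].round(4))
t=env.read_camera("top"); z=cc[2]+.0115
for b in blobs(t,"blue",30):
    x=onz(t,b[:2],z)
    if abs(x[0]-cc[0])<.03 and abs(x[1]-cc[1])<.03: print("cap by top cam",x.round(4))
final(o,pt,cell,hov)
E
python3 over.py 1 .0075 -.0004 .1735 .05 .0
```

```text
[ 0.5354 -0.165   0.3952] [-179.7  -55.3   97.6] 0.0285 [ 0.1 -0.2 -1.2]
cap centre by pose [ 0.5146 -0.0196  0.3026] cell [ 0.5157 -0.0181  0.    ]
cap by top cam [ 0.5132 -0.0212  0.3141]
xyz [-11.14, 0.24, 7.91] twist [0.2, -0.2, -0.4] TCP [0.537, -0.163, 0.259]
xyz [-4.1, -0.0, 2.86] twist [0.0, 0.0, 0.0] TCP [0.537, -0.163, 0.209]
```

Emit:
servo_tool:
  plan:
    - {"xyz":[-2.2,0.1,1.6],"twist":[0,0,0],"jaw":1}
    - {"xyz":[-4.5,0.2,3.2],"twist":[0,0,0],"jaw":1}
    - {"xyz":[-6.7,0.2,4.7],"twist":[0,0,0],"jaw":1}
    - {"xyz":[-9,0.2,6.4],"twist":[0,0,0],"jaw":1}
    - {"xyz":[-11.1,0.2,7.9],"twist":[0,0,0],"jaw":1}
    - {"xyz":[-11.1,0.2,7.9],"twist":[0,0,0],"jaw":1}
    - {"xyz":[-11.1,0.2,7.9],"twist":[0,0,0],"jaw":1}

```text
time_s: 21.3
tool_pos: [0.5374, -0.1595, 0.2607]
tool_rot: [-179.8, -55.4, 98.1]
force: [0.8, 0.1, -0.3]
grip_width: 0.0285
grasp_force: 25.0
```

```bash
python3 over.py 1 .0075 -.0004 .1735 .0
```

```text
[ 0.5374 -0.1595  0.2607] [-179.8  -55.4   98.1] 0.0285 [ 0.8  0.1 -0.3]
cap centre by pose [ 0.5158 -0.0141  0.1682] cell [ 0.5157 -0.0181  0.    ]
cap by top cam [ 0.5142 -0.0164  0.1797]
xyz [-4.49, -0.07, 2.66] twist [-0.1, -0.3, -0.1] TCP [0.537, -0.163, 0.209]
```

Emit:
servo_tool:
  plan:
    - {"xyz":[-0.25,-0.05,-0.3],"twist":[0,0,0],"jaw":1}
    - {"xyz":[-0.25,-0.05,-0.3],"twist":[0,0,0],"jaw":1}
    - {"xyz":[-0.25,-0.05,-0.3],"twist":[0,0,0],"jaw":1}
    - {"xyz":[-1.1,-0.05,0.3],"twist":[0,0,0],"jaw":1}
    - {"xyz":[-1.1,-0.05,0.3],"twist":[0,0,0],"jaw":1}

```text
time_s: 21.77
tool_pos: [0.5371, -0.1652, 0.2489]
tool_rot: [-179.9, -55.2, 98.0]
force: [-0.4, -0.4, -1.0]
grip_width: 0.0288
grasp_force: 25.0
```

```bash
python3 over.py 1 .0075 -.0004 .1735 .0
```

```text
[ 0.5371 -0.1652  0.2489] [-179.9  -55.2   98. ] 0.0288 [-0.4 -0.4 -1. ]
cap centre by pose [ 0.5159 -0.02    0.1561] cell [ 0.5157 -0.0181  0.    ]
cap by top cam [ 0.514  -0.0209  0.1676]
xyz [-3.19, 0.03, 2.47] twist [0.1, -0.1, -0.1] TCP [0.537, -0.163, 0.209]
```

Emit:
servo_tool:
  plan:
    - {"xyz":[-1,0,0.8],"twist":[0,0,0],"jaw":1}
    - {"xyz":[-2,0,1.6],"twist":[0,0,0],"jaw":1}
    - {"xyz":[-3,0,2.3],"twist":[0,0,0],"jaw":1}
    - {"xyz":[-3,0,2.3],"twist":[0,0,0],"jaw":1}
    - {"xyz":[-3,0,2.3],"twist":[0,0,0],"jaw":1}

```text
time_s: 22.23
tool_pos: [0.5368, -0.1632, 0.2109]
tool_rot: [-179.8, -55.4, 98.0]
force: [-0.1, -0.2, -1.0]
grip_width: 0.0287
grasp_force: 25.0
```

Emit:
servo_tool:
  plan:
    - {"xyz":[0,0,0],"twist":[0,0,0],"jaw":0.4}
    - {"xyz":[0,0,0],"twist":[0,0,0],"jaw":0.4}
    - {"xyz":[0,0,0],"twist":[0,0,0],"jaw":0.4}
    - {"xyz":[0,0,0],"twist":[0,0,0],"jaw":0.4}
    - {"xyz":[0,0,0],"twist":[0,0,0],"jaw":0.4}
    - {"xyz":[0,0,-3.5],"twist":[0,0,0],"jaw":0.4}
    - {"xyz":[0,0,-7],"twist":[0,0,0],"jaw":0.4}
    - {"xyz":[4,0,-10],"twist":[0,0,0],"jaw":0.4}
    - {"xyz":[8,0,-12],"twist":[0,0,0],"jaw":0.4}
    - {"xyz":[12,0,-14],"twist":[0,0,0],"jaw":0.4}

```text
time_s: 23.07
tool_pos: [0.5438, -0.2125, 0.378]
tool_rot: [-179.9, -55.3, 98.0]
force: [0.8, -0.4, 0.0]
grip_width: 0.052
grasp_force: 0.0
```

```bash
cat > after.py <<'E'
import sys
from cell import env
from h import *
cx,cy,az=map(float,sys.argv[1:4])
o=env.get_obs(); print(o["tool_pos"].round(4),o["tool_rot"].round(1))
t=env.read_camera("top"); s=env.read_camera("side"); print(*[a for a in tubes(t) if abs(a[2])<35],sep="\n ")
p=np.load("rig.npy"); T=blobs(t,"blue",10); S=blobs(s,"blue",8)
for i in range(4):
    X=rigw(p,[-.04,.087-.058*i,.1155])[0]
    for n,c,B in (("top",t,T),("side",s,S)):
        q=proj(c,X)[0]; d=[np.hypot(b[0]-q[0],b[1]-q[1]) for b in B]; j=int(np.argmin(d)); print("cell",i,n,"pred",q.round(1),"nearest blue",B[j],"dist",round(d[j],1))
g,R=tubegrasp((cx,cy),az); T1=g+[0,0,.1]-.164*R.apply([0,0,1]); R0=Rot.from_euler("xyz",o["tool_rot"],degrees=True)
m=Slerp([0,1],Rot.concatenate([R0,R]))(.5); M=(o["tool_pos"]+T1)/2; M[2]=.40
chain(o,[(M,m),(T1,R),(T1-[0,0,.1],R)])
E
python3 after.py .4885 .353 11
```

```text
[ 0.5438 -0.2125  0.378 ] [-179.9  -55.3   98. ]
([0.5021, 0.4387], [0.4345, 0.4167], np.float64(18.0), 63, 67)
 ([0.4872, 0.3523], [0.4178, 0.3406], np.float64(9.6), 59, 47)
cell 0 top pred [229.  227.2] nearest blue [229.62, 227.5, 75] dist 0.7
cell 0 side pred [224.4 188.3] nearest blue [227.78, 193.04, 141] dist 5.8
cell 1 top pred [249.5 223.9] nearest blue [249.83, 224.62, 91] dist 0.8
cell 1 side pred [230.4 197.7] nearest blue [227.78, 193.04, 141] dist 5.4
cell 2 top pred [269.9 220.5] nearest blue [249.83, 224.62, 91] dist 20.5
cell 2 side pred [236.6 207.8] nearest blue [227.78, 193.04, 141] dist 17.2
cell 3 top pred [290.3 217.2] nearest blue [249.83, 224.62, 91] dist 41.2
cell 3 side pred [243.3 218.3] nearest blue [227.78, 193.04, 141] dist 29.7
xyz [18.12, 5.8, 22.27] twist [-8.4, -35.4, 46.7] TCP [0.561, 0.079, 0.4]
xyz [21.11, -10.06, 22.57] twist [-8.4, -35.4, 46.7] TCP [0.579, 0.371, 0.257]
xyz [5.74, -0.0, 8.19] twist [0.0, 0.0, 0.0] TCP [0.579, 0.371, 0.157]
```

Both tubes are seated: the top camera's caps are within 1 px of prediction, and in the side view the two caps merge into one blob. Now the third tube.

Emit:
servo_tool:
  plan:
    - {"xyz":[2.5,0.6,0],"twist":[-0.8,-3.5,4.7],"jaw":0.4}
    - {"xyz":[4.5,1.2,2.5],"twist":[-1.7,-7.1,9.3],"jaw":0.4}
    - {"xyz":[6.5,1.8,5],"twist":[-2.5,-10.6,14],"jaw":0.4}
    - {"xyz":[8.5,2.5,8],"twist":[-3.4,-14.2,18.7],"jaw":0.4}
    - {"xyz":[10.5,3.2,11],"twist":[-4.2,-17.7,23.4],"jaw":0.4}
    - {"xyz":[12.5,3.8,14],"twist":[-5,-21.2,28],"jaw":0.4}
    - {"xyz":[14.5,4.5,17],"twist":[-5.9,-24.8,32.7],"jaw":0.4}
    - {"xyz":[16.5,5.2,20],"twist":[-6.7,-28.3,37.4],"jaw":0.4}
    - {"xyz":[18.1,5.8,22.3],"twist":[-7.6,-31.9,42],"jaw":0.4}
    - {"xyz":[18.1,5.8,22.3],"twist":[-8.4,-35.4,46.7],"jaw":0.4}

```text
time_s: 24.0
tool_pos: [0.5594, 0.0885, 0.399]
tool_rot: [-160.9, -9.6, 51.8]
force: [-0.9, 0.7, 0.3]
grip_width: 0.0522
grasp_force: 0.0
```

Emit:
servo_tool:
  plan:
    - {"xyz":[2.8,-1.2,1],"twist":[-0.8,-3.5,4.7],"jaw":0.4}
    - {"xyz":[5.5,-2.5,3],"twist":[-1.7,-7.1,9.3],"jaw":0.4}
    - {"xyz":[8.2,-3.8,6],"twist":[-2.5,-10.6,14],"jaw":0.4}
    - {"xyz":[11,-5,9],"twist":[-3.4,-14.2,18.7],"jaw":0.4}
    - {"xyz":[13.7,-6.3,12.5],"twist":[-4.2,-17.7,23.4],"jaw":0.4}
    - {"xyz":[16.5,-7.5,16],"twist":[-5,-21.2,28],"jaw":0.4}
    - {"xyz":[19,-8.8,19],"twist":[-5.9,-24.8,32.7],"jaw":0.4}
    - {"xyz":[21.1,-10.1,22],"twist":[-6.7,-28.3,37.4],"jaw":0.4}
    - {"xyz":[21.1,-10.1,22.6],"twist":[-7.6,-31.9,42],"jaw":0.4}
    - {"xyz":[21.1,-10.1,22.6],"twist":[-8.4,-35.4,46.7],"jaw":0.4}

```text
time_s: 24.83
tool_pos: [0.5744, 0.3766, 0.2511]
tool_rot: [179.9, 35.4, 11.3]
force: [-0.5, -0.5, -0.8]
grip_width: 0.0523
grasp_force: 0.0
```

Emit:
servo_tool:
  plan:
    - {"xyz":[0,0,0],"twist":[0,0,0],"jaw":0.4}
    - {"xyz":[0,0,0],"twist":[0,0,0],"jaw":0.4}

```text
time_s: 25.0
tool_pos: [0.5779, 0.3721, 0.2542]
tool_rot: [-180.0, 34.9, 11.2]
force: [0.7, -0.1, 0.1]
grip_width: 0.052
grasp_force: 0.0
```

```bash
python3 look.py; python3 next.py .4885 .353 11
```

```text
[0.5782 0.3715 0.2553] [-180.    34.8   11.2]
([0.5027, 0.4388], [0.4373, 0.4169], np.float64(18.6), 2209, 1182) tool-y offsets mm: cap -80.5 body -71.7
([0.4887, 0.3514], [0.4207, 0.3397], np.float64(9.8), 1703, 858) tool-y offsets mm: cap 2.5 body 0.9
[0.578 0.372 0.255] [-180.    34.8   11.2]
xyz [-0.08, 0.11, -0.2] twist [0.1, -0.2, 0.1] TCP [0.579, 0.371, 0.257]
xyz [5.74, -0.0, 8.19] twist [0.0, 0.0, 0.0] TCP [0.579, 0.371, 0.157]
```

Emit:
servo_tool:
  newtons: 25
  plan:
    - {"xyz":[1.9,0.2,2.7],"twist":[0,0,0],"jaw":0.4}
    - {"xyz":[3.7,0.2,5.4],"twist":[0,0,0],"jaw":0.4}
    - {"xyz":[5.6,0.2,8],"twist":[0,0,0],"jaw":0.4}
    - {"xyz":[5.6,0.2,8],"twist":[0,0,0],"jaw":0.4}
    - {"xyz":[5.6,0.2,8],"twist":[0,0,0],"jaw":1}
    - {"xyz":[5.6,0.2,8],"twist":[0,0,0],"jaw":1}
    - {"xyz":[5.6,0.2,8],"twist":[0,0,0],"jaw":1}
    - {"xyz":[5.6,0.2,8],"twist":[0,0,0],"jaw":1}
    - {"xyz":[5.6,0.2,8],"twist":[0,0,0],"jaw":1}
    - {"xyz":[5.6,0.2,8],"twist":[0,0,0],"jaw":1}

```text
time_s: 25.88
tool_pos: [0.5785, 0.37, 0.1586]
tool_rot: [180.0, 34.8, 11.1]
force: [0.4, -0.4, 2.7]
grip_width: 0.0286
grasp_force: 24.9
```

Emit:
servo_tool:
  plan:
    - {"xyz":[0,0,0],"twist":[0,0,0],"jaw":1}
    - {"xyz":[0,0,0],"twist":[0,0,0],"jaw":1}

```text
time_s: 26.05
tool_pos: [0.5786, 0.37, 0.1585]
tool_rot: [180.0, 34.9, 11.1]
force: [1.5, 0.7, 5.4]
grip_width: 0.0288
grasp_force: 24.9
```

Run:
```python
from cell import env
from h import *
o=env.get_obs(); carry(o,(.4885,.3515),2,hover=.19,lift=.26)
```

```text
pt [0.0068 0.0007 0.1707] up [-0.001 -0.     1.   ]
path: s, cap centre, foot z, TCP z
0 [0.488 0.352 0.275] [0.387 0.331 0.275] [0.579 0.37  0.418]
0.25 [0.519 0.238 0.251] [0.431 0.195 0.216] [0.57  0.223 0.413]
0.5 [0.539 0.137 0.25 ] [0.478 0.09  0.18 ] [0.561 0.076 0.408]
0.75 [0.542 0.036 0.27 ] [0.513 0.006 0.176] [ 0.553 -0.071  0.403]
1 [ 0.524 -0.076  0.306] [ 0.524 -0.076  0.202] [ 0.544 -0.218  0.397]
xyz [-14.86, 0.02, -21.33] twist [0.0, 0.0, 0.0] TCP [0.579, 0.37, 0.418]
xyz [-5.44, 28.52, 5.09] twist [8.4, 35.3, -46.8] TCP [0.561, 0.076, 0.408]
xyz [-23.9, 15.1, -8.36] twist [8.4, 35.3, -46.8] TCP [0.544, -0.218, 0.397]
xyz [-15.34, -0.0, 10.69] twist [0.0, 0.0, 0.0] TCP [0.544, -0.218, 0.21]
```

Emit:
servo_tool:
  plan:
    - {"xyz":[-2.1,0,-3],"twist":[0,0,0],"jaw":1}
    - {"xyz":[-4.2,0,-6],"twist":[0,0,0],"jaw":1}
    - {"xyz":[-6.3,0,-9],"twist":[0,0,0],"jaw":1}
    - {"xyz":[-8.4,0,-12],"twist":[0,0,0],"jaw":1}
    - {"xyz":[-10.5,0,-15],"twist":[0,0,0],"jaw":1}
    - {"xyz":[-12.6,0,-18],"twist":[0,0,0],"jaw":1}
    - {"xyz":[-14.9,0,-21.3],"twist":[0,0,0],"jaw":1}
    - {"xyz":[-14.9,0,-21.3],"twist":[0,0,0],"jaw":1}

```text
time_s: 26.72
tool_pos: [0.5778, 0.3708, 0.4268]
tool_rot: [-179.7, 34.3, 11.3]
force: [0.7, 0.3, 1.3]
grip_width: 0.0287
grasp_force: 24.9
```

Emit:
servo_tool:
  plan:
    - {"xyz":[-0.5,2.9,0.5],"twist":[0.8,3.5,-4.7],"jaw":1}
    - {"xyz":[-1.1,5.7,1],"twist":[1.7,7.1,-9.4],"jaw":1}
    - {"xyz":[-1.6,8.6,1.5],"twist":[2.5,10.6,-14],"jaw":1}
    - {"xyz":[-2.2,11.4,2],"twist":[3.4,14.1,-18.7],"jaw":1}
    - {"xyz":[-2.7,14.3,2.5],"twist":[4.2,17.7,-23.4],"jaw":1}
    - {"xyz":[-3.3,17.1,3.1],"twist":[5,21.2,-28.1],"jaw":1}
    - {"xyz":[-3.8,20,3.6],"twist":[5.9,24.7,-32.8],"jaw":1}
    - {"xyz":[-4.4,22.8,4.1],"twist":[6.7,28.2,-37.4],"jaw":1}
    - {"xyz":[-4.9,25.7,4.6],"twist":[7.6,31.8,-42.1],"jaw":1}
    - {"xyz":[-5.4,28.5,5.1],"twist":[8.4,35.3,-46.8],"jaw":1}

```text
time_s: 27.55
tool_pos: [0.5603, 0.0749, 0.4065]
tool_rot: [-161.0, -9.8, 51.6]
force: [0.1, -0.4, -0.1]
grip_width: 0.0288
grasp_force: 24.9
```

Emit:
servo_tool:
  plan:
    - {"xyz":[-2.4,1.5,-0.8],"twist":[0.8,3.5,-4.7],"jaw":1}
    - {"xyz":[-4.8,3,-1.7],"twist":[1.7,7.1,-9.4],"jaw":1}
    - {"xyz":[-7.2,4.5,-2.5],"twist":[2.5,10.6,-14],"jaw":1}
    - {"xyz":[-9.6,6,-3.3],"twist":[3.4,14.1,-18.7],"jaw":1}
    - {"xyz":[-12,7.6,-4.2],"twist":[4.2,17.7,-23.4],"jaw":1}
    - {"xyz":[-14.3,9.1,-5],"twist":[5,21.2,-28.1],"jaw":1}
    - {"xyz":[-16.7,10.6,-5.9],"twist":[5.9,24.7,-32.8],"jaw":1}
    - {"xyz":[-19.1,12.1,-6.7],"twist":[6.7,28.2,-37.4],"jaw":1}
    - {"xyz":[-21.5,13.6,-7.5],"twist":[7.6,31.8,-42.1],"jaw":1}
    - {"xyz":[-23.9,15.1,-8.4],"twist":[8.4,35.3,-46.8],"jaw":1}

```text
time_s: 28.38
tool_pos: [0.5433, -0.2194, 0.3959]
tool_rot: [179.8, -55.3, 98.6]
force: [1.3, 0.8, -0.9]
grip_width: 0.0285
grasp_force: 24.9
```

Emit:
servo_tool:
  plan:
    - {"xyz":[0,0,0],"twist":[0,0,0],"jaw":1}
    - {"xyz":[0,0,0],"twist":[0,0,0],"jaw":1}
    - {"xyz":[0,0,0],"twist":[0,0,0],"jaw":1}

```text
time_s: 28.63
tool_pos: [0.5439, -0.2175, 0.396]
tool_rot: [-179.8, -55.2, 98.2]
force: [0.5, 0.7, -0.8]
grip_width: 0.0282
grasp_force: 24.9
```

```bash
python3 over.py 2 .0068 .0007 .1707 .05 .0
```

```text
[ 0.5439 -0.2175  0.396 ] [-179.8  -55.2   98.2] 0.0282 [ 0.5  0.7 -0.8]
cap centre by pose [ 0.5236 -0.0749  0.3042] cell [ 0.524  -0.0755  0.    ]
cap by top cam [ 0.5213 -0.0758  0.3157]
xyz [-11.4, 0.02, 7.86] twist [-0.1, -0.1, -0.0] TCP [0.544, -0.218, 0.258]
xyz [-4.1, -0.0, 2.86] twist [0.0, 0.0, 0.0] TCP [0.544, -0.218, 0.208]
```

Emit:
servo_tool:
  plan:
    - {"xyz":[-2.3,0,1.6],"twist":[0,0,0],"jaw":1}
    - {"xyz":[-4.6,0,3.1],"twist":[0,0,0],"jaw":1}
    - {"xyz":[-6.9,0,4.7],"twist":[0,0,0],"jaw":1}
    - {"xyz":[-9.1,0,6.3],"twist":[0,0,0],"jaw":1}
    - {"xyz":[-10.6,0,7.3],"twist":[0,0,0],"jaw":1}
    - {"xyz":[-10.6,0,7.3],"twist":[0,0,0],"jaw":1}
    - {"xyz":[-10.6,0,7.3],"twist":[0,0,0],"jaw":1}
    - {"xyz":[-10.6,0,7.3],"twist":[0,0,0],"jaw":1}

```text
time_s: 29.35
tool_pos: [0.5445, -0.2182, 0.2698]
tool_rot: [179.9, -55.1, 98.5]
force: [0.5, -0.6, -0.1]
grip_width: 0.0286
grasp_force: 24.9
```

```bash
python3 over.py 2 .0068 .0007 .1707 .0
```

```text
[ 0.5445 -0.2182  0.2698] [179.9 -55.1  98.5] 0.0286 [ 0.5 -0.6 -0.1]
cap centre by pose [ 0.5243 -0.0757  0.1778] cell [ 0.524  -0.0755  0.    ]
cap by top cam [ 0.5216 -0.0761  0.1893]
xyz [-5.1, -0.06, 3.58] twist [-0.1, -0.0, 0.1] TCP [0.544, -0.218, 0.208]
```

Emit:
servo_tool:
  plan:
    - {"xyz":[-1.3,0,0.9],"twist":[0,0,0],"jaw":1}
    - {"xyz":[-2.5,0,1.8],"twist":[0,0,0],"jaw":1}
    - {"xyz":[-3.7,0,2.6],"twist":[0,0,0],"jaw":1}
    - {"xyz":[-4.9,0,3.4],"twist":[0,0,0],"jaw":1}
    - {"xyz":[-4.9,0,3.4],"twist":[0,0,0],"jaw":1}
    - {"xyz":[-4.9,0,3.4],"twist":[0,0,0],"jaw":1}

```text
time_s: 29.9
tool_pos: [0.5434, -0.2187, 0.2065]
tool_rot: [-179.7, -55.2, 98.1]
force: [0.5, -0.3, -1.0]
grip_width: 0.0288
grasp_force: 25.0
```

Emit:
servo_tool:
  plan:
    - {"xyz":[0,0,0],"twist":[0,0,0],"jaw":0.4}
    - {"xyz":[0,0,0],"twist":[0,0,0],"jaw":0.4}
    - {"xyz":[0,0,0],"twist":[0,0,0],"jaw":0.4}
    - {"xyz":[0,0,0],"twist":[0,0,0],"jaw":0.4}
    - {"xyz":[0,0,0],"twist":[0,0,0],"jaw":0.4}
    - {"xyz":[0,0,-3.5],"twist":[0,0,0],"jaw":0.4}
    - {"xyz":[0,0,-7],"twist":[0,0,0],"jaw":0.4}
    - {"xyz":[4,0,-10],"twist":[0,0,0],"jaw":0.4}
    - {"xyz":[8,0,-12],"twist":[0,0,0],"jaw":0.4}
    - {"xyz":[12,0,-14],"twist":[0,0,0],"jaw":0.4}

```text
time_s: 30.73
tool_pos: [0.5504, -0.2676, 0.3739]
tool_rot: [-179.8, -55.2, 98.1]
force: [0.4, -0.2, 1.1]
grip_width: 0.0524
grasp_force: 0.0
```

```bash
python3 after.py .5022 .4385 18.1
```

```text
[ 0.5504 -0.2676  0.3739] [-179.8  -55.2   98.1]
([0.502, 0.4387], [0.4348, 0.4168], np.float64(18.0), 63, 66)
cell 0 top pred [229.  227.2] nearest blue [229.64, 227.51, 75] dist 0.7
cell 0 side pred [224.4 188.3] nearest blue [232.71, 201.74, 172] dist 15.8
cell 1 top pred [249.5 223.9] nearest blue [249.84, 224.61, 91] dist 0.8
cell 1 side pred [230.4 197.7] nearest blue [232.71, 201.74, 172] dist 4.6
cell 2 top pred [269.9 220.5] nearest blue [270.41, 222.14, 95] dist 1.7
cell 2 side pred [236.6 207.8] nearest blue [232.71, 201.74, 172] dist 7.2
cell 3 top pred [290.3 217.2] nearest blue [270.41, 222.14, 95] dist 20.5
cell 3 side pred [243.3 218.3] nearest blue [232.71, 201.74, 172] dist 19.7
xyz [22.76, 7.2, 28.11] twist [-7.7, -36.9, 43.1] TCP [0.57, 0.1, 0.4]
xyz [28.44, -12.69, 24.22] twist [-7.7, -36.9, 43.1] TCP [0.59, 0.467, 0.257]
xyz [5.74, -0.0, 8.19] twist [0.0, 0.0, 0.0] TCP [0.59, 0.467, 0.157]
```

Emit:
servo_tool:
  plan:
    - {"xyz":[3,0.7,0],"twist":[-0.8,-3.7,4.3],"jaw":0.4}
    - {"xyz":[5.5,1.4,2.8],"twist":[-1.5,-7.4,8.6],"jaw":0.4}
    - {"xyz":[8,2.2,6],"twist":[-2.3,-11.1,12.9],"jaw":0.4}
    - {"xyz":[10.5,3,9.5],"twist":[-3.1,-14.8,17.2],"jaw":0.4}
    - {"xyz":[13,3.8,13],"twist":[-3.9,-18.5,21.6],"jaw":0.4}
    - {"xyz":[15.5,4.6,16.5],"twist":[-4.6,-22.1,25.9],"jaw":0.4}
    - {"xyz":[18,5.4,20],"twist":[-5.4,-25.8,30.2],"jaw":0.4}
    - {"xyz":[20.4,6.3,23.5],"twist":[-6.2,-29.5,34.5],"jaw":0.4}
    - {"xyz":[22.8,7.2,26.5],"twist":[-6.9,-33.2,38.8],"jaw":0.4}
    - {"xyz":[22.8,7.2,28.1],"twist":[-7.7,-36.9,43.1],"jaw":0.4}

```text
time_s: 31.67
tool_pos: [0.569, 0.1076, 0.4017]
tool_rot: [-162.7, -9.7, 55.5]
force: [-0.6, 1.0, -0.4]
grip_width: 0.0523
grasp_force: 0.0
```

Emit:
servo_tool:
  plan:
    - {"xyz":[2.9,-1.3,1.5],"twist":[-0.8,-3.7,4.3],"jaw":0.4}
    - {"xyz":[5.8,-2.6,3.5],"twist":[-1.5,-7.4,8.6],"jaw":0.4}
    - {"xyz":[8.7,-3.9,6],"twist":[-2.3,-11.1,12.9],"jaw":0.4}
    - {"xyz":[11.6,-5.2,8.5],"twist":[-3.1,-14.8,17.2],"jaw":0.4}
    - {"xyz":[14.5,-6.5,11],"twist":[-3.9,-18.5,21.6],"jaw":0.4}
    - {"xyz":[17.4,-7.8,13.5],"twist":[-4.6,-22.1,25.9],"jaw":0.4}
    - {"xyz":[20.3,-9.1,16],"twist":[-5.4,-25.8,30.2],"jaw":0.4}
    - {"xyz":[23.2,-10.4,18.7],"twist":[-6.2,-29.5,34.5],"jaw":0.4}
    - {"xyz":[26,-11.6,21.4],"twist":[-6.9,-33.2,38.8],"jaw":0.4}
    - {"xyz":[28.4,-12.7,24.2],"twist":[-7.7,-36.9,43.1],"jaw":0.4}

```text
time_s: 32.5
tool_pos: [0.5875, 0.4704, 0.2557]
tool_rot: [179.8, 35.1, 18.1]
force: [0.6, 0.6, 1.5]
grip_width: 0.0519
grasp_force: 0.0
```

Emit:
servo_tool:
  plan:
    - {"xyz":[0,0,0],"twist":[0,0,0],"jaw":0.4}
    - {"xyz":[0,0,0],"twist":[0,0,0],"jaw":0.4}
    - {"xyz":[0,0,0],"twist":[0,0,0],"jaw":0.4}

```text
time_s: 32.75
tool_pos: [0.5883, 0.4677, 0.2556]
tool_rot: [179.9, 35.0, 18.3]
force: [0.3, -0.5, 0.6]
grip_width: 0.0524
grasp_force: 0.0
```

```bash
python3 look.py; python3 next.py .5022 .4385 18.1
```

```text
[0.5891 0.4668 0.2578] [179.9  34.9  18.2]
([0.5031, 0.4374], [0.4374, 0.4163], np.float64(17.8), 1720, 868) tool-y offsets mm: cap 0.8 body 0.3
[0.589 0.467 0.258] [179.9  34.9  18.2]
xyz [0.09, -0.01, 0.0] twist [0.1, -0.1, 0.1] TCP [0.59, 0.467, 0.257]
xyz [5.74, -0.0, 8.19] twist [0.0, 0.0, 0.0] TCP [0.59, 0.467, 0.157]
```

Emit:
servo_tool:
  newtons: 25
  plan:
    - {"xyz":[1.9,0.1,2.7],"twist":[0,0,0],"jaw":0.4}
    - {"xyz":[3.8,0.1,5.4],"twist":[0,0,0],"jaw":0.4}
    - {"xyz":[5.7,0.1,8.1],"twist":[0,0,0],"jaw":0.4}
    - {"xyz":[5.7,0.1,8.1],"twist":[0,0,0],"jaw":0.4}
    - {"xyz":[5.7,0.1,8.1],"twist":[0,0,0],"jaw":1}
    - {"xyz":[5.7,0.1,8.1],"twist":[0,0,0],"jaw":1}
    - {"xyz":[5.7,0.1,8.1],"twist":[0,0,0],"jaw":1}
    - {"xyz":[5.7,0.1,8.1],"twist":[0,0,0],"jaw":1}
    - {"xyz":[5.7,0.1,8.1],"twist":[0,0,0],"jaw":1}
    - {"xyz":[5.7,0.1,8.1],"twist":[0,0,0],"jaw":1}

```text
time_s: 33.63
tool_pos: [0.5892, 0.4671, 0.1591]
tool_rot: [180.0, 34.9, 18.3]
force: [1.4, 0.1, 4.8]
grip_width: 0.0289
grasp_force: 25.0
```

Emit:
servo_tool:
  plan:
    - {"xyz":[0,0,0],"twist":[0,0,0],"jaw":1}
    - {"xyz":[0,0,0],"twist":[0,0,0],"jaw":1}

```text
time_s: 33.8
tool_pos: [0.5893, 0.4671, 0.1591]
tool_rot: [180.0, 34.9, 18.3]
force: [1.0, 0.0, 7.1]
grip_width: 0.0285
grasp_force: 25.0
```

Run:
```python
from cell import env
from h import *
o=env.get_obs(); carry(o,(.5025,.438),3,hover=.19,lift=.26)
```

```text
pt [0.0077 0.0004 0.171 ] up [-0. -0.  1.]
path: s, cap centre, foot z, TCP z
0 [0.502 0.438 0.274] [0.404 0.405 0.274] [0.589 0.467 0.419]
0.25 [0.531 0.29  0.25 ] [0.448 0.239 0.214] [0.58  0.281 0.414]
0.5 [0.549 0.153 0.248] [0.492 0.102 0.178] [0.571 0.095 0.408]
0.75 [0.551 0.016 0.269] [ 0.524 -0.016  0.174] [ 0.562 -0.09   0.403]
1 [ 0.532 -0.133  0.306] [ 0.532 -0.133  0.202] [ 0.553 -0.276  0.397]
xyz [-14.88, 0.01, -21.32] twist [0.0, 0.0, 0.0] TCP [0.589, 0.467, 0.419]
xyz [-10.35, 34.71, 8.58] twist [7.7, 36.9, -43.0] TCP [0.571, 0.095, 0.408]
xyz [-31.32, 17.52, -9.88] twist [7.7, 36.9, -43.0] TCP [0.553, -0.276, 0.397]
xyz [-15.33, -0.0, 10.7] twist [0.0, 0.0, 0.0] TCP [0.553, -0.276, 0.21]
```

Emit:
servo_tool:
  plan:
    - {"xyz":[-2.1,0,-3],"twist":[0,0,0],"jaw":1}
    - {"xyz":[-4.2,0,-6],"twist":[0,0,0],"jaw":1}
    - {"xyz":[-6.3,0,-9],"twist":[0,0,0],"jaw":1}
    - {"xyz":[-8.4,0,-12],"twist":[0,0,0],"jaw":1}
    - {"xyz":[-10.5,0,-15],"twist":[0,0,0],"jaw":1}
    - {"xyz":[-12.6,0,-18],"twist":[0,0,0],"jaw":1}
    - {"xyz":[-14.9,0,-21.3],"twist":[0,0,0],"jaw":1}
    - {"xyz":[-14.9,0,-21.3],"twist":[0,0,0],"jaw":1}

```text
time_s: 34.47
tool_pos: [0.5734, 0.4589, 0.4144]
tool_rot: [-178.9, 33.0, 18.5]
force: [0.4, 0.2, 2.3]
grip_width: 0.0283
grasp_force: 25.0
```

Emit:
servo_tool:
  plan:
    - {"xyz":[-1,3.5,0.9],"twist":[0.8,3.7,-4.3],"jaw":1}
    - {"xyz":[-2.1,6.9,1.7],"twist":[1.5,7.4,-8.6],"jaw":1}
    - {"xyz":[-3.1,10.4,2.6],"twist":[2.3,11.1,-12.9],"jaw":1}
    - {"xyz":[-4.1,13.9,3.4],"twist":[3.1,14.8,-17.2],"jaw":1}
    - {"xyz":[-5.2,17.4,4.3],"twist":[3.9,18.5,-21.5],"jaw":1}
    - {"xyz":[-6.2,20.8,5.1],"twist":[4.6,22.1,-25.8],"jaw":1}
    - {"xyz":[-7.2,24.3,6],"twist":[5.4,25.8,-30.1],"jaw":1}
    - {"xyz":[-8.3,27.8,6.9],"twist":[6.2,29.5,-34.4],"jaw":1}
    - {"xyz":[-9.3,31.2,7.7],"twist":[6.9,33.2,-38.7],"jaw":1}
    - {"xyz":[-10.4,34.7,8.6],"twist":[7.7,36.9,-43],"jaw":1}

```text
time_s: 35.3
tool_pos: [0.5524, 0.0859, 0.3886]
tool_rot: [-163.0, -11.2, 55.1]
force: [0.6, -0.3, -0.5]
grip_width: 0.0287
grasp_force: 25.0
```

Emit:
servo_tool:
  plan:
    - {"xyz":[-3.1,1.8,-1],"twist":[0.8,3.7,-4.3],"jaw":1}
    - {"xyz":[-6.3,3.5,-2],"twist":[1.5,7.4,-8.6],"jaw":1}
    - {"xyz":[-9.4,5.3,-3],"twist":[2.3,11.1,-12.9],"jaw":1}
    - {"xyz":[-12.5,7,-4],"twist":[3.1,14.8,-17.2],"jaw":1}
    - {"xyz":[-15.7,8.8,-4.9],"twist":[3.9,18.5,-21.5],"jaw":1}
    - {"xyz":[-18.8,10.5,-5.9],"twist":[4.6,22.1,-25.8],"jaw":1}
    - {"xyz":[-21.9,12.3,-6.9],"twist":[5.4,25.8,-30.1],"jaw":1}
    - {"xyz":[-25.1,14,-7.9],"twist":[6.2,29.5,-34.4],"jaw":1}
    - {"xyz":[-28.2,15.8,-8.9],"twist":[6.9,33.2,-38.7],"jaw":1}
    - {"xyz":[-31.3,17.5,-9.9],"twist":[7.7,36.9,-43],"jaw":1}

```text
time_s: 36.13
tool_pos: [0.5317, -0.2856, 0.3713]
tool_rot: [177.8, -56.0, 99.7]
force: [0.8, 0.5, -0.4]
grip_width: 0.0287
grasp_force: 25.0
```

Emit:
servo_tool:
  plan:
    - {"xyz":[0,0,0],"twist":[0,0,0],"jaw":1}
    - {"xyz":[0,0,0],"twist":[0,0,0],"jaw":1}
    - {"xyz":[0,0,0],"twist":[0,0,0],"jaw":1}

```text
time_s: 36.38
tool_pos: [0.5325, -0.2835, 0.371]
tool_rot: [178.2, -55.9, 99.3]
force: [-0.1, 0.5, -0.3]
grip_width: 0.0288
grasp_force: 25.0
```

```bash
python3 over.py 3 .0077 .0004 .171 .06 .0
```

```text
[ 0.5325 -0.2835  0.371 ] [178.2 -55.9  99.3] 0.0288 [-0.1  0.5 -0.3]
cap centre by pose [ 0.5147 -0.1386  0.2816] cell [ 0.5323 -0.1329  0.    ]
cap by top cam [ 0.5122 -0.1389  0.2931]
xyz [-8.38, 1.92, 6.22] twist [1.0, -0.9, 0.6] TCP [0.553, -0.276, 0.267]
xyz [-4.92, -0.0, 3.43] twist [0.0, 0.0, 0.0] TCP [0.553, -0.276, 0.207]
```

Emit:
servo_tool:
  plan:
    - {"xyz":[-0.3,1.9,0.5],"twist":[1,-0.9,0.6],"jaw":1}
    - {"xyz":[-2.5,1.9,2],"twist":[1,-0.9,0.6],"jaw":1}
    - {"xyz":[-4.5,1.9,3.5],"twist":[1,-0.9,0.6],"jaw":1}
    - {"xyz":[-6.5,1.9,4.9],"twist":[1,-0.9,0.6],"jaw":1}
    - {"xyz":[-8.4,1.9,6.2],"twist":[1,-0.9,0.6],"jaw":1}
    - {"xyz":[-8.4,1.9,6.2],"twist":[1,-0.9,0.6],"jaw":1}
    - {"xyz":[-8.4,1.9,6.2],"twist":[1,-0.9,0.6],"jaw":1}
    - {"xyz":[-8.4,1.9,6.2],"twist":[1,-0.9,0.6],"jaw":1}

```text
time_s: 37.1
tool_pos: [0.5531, -0.2757, 0.2698]
tool_rot: [179.8, -55.0, 98.5]
force: [0.0, -0.2, -0.5]
grip_width: 0.0284
grasp_force: 25.0
```

```bash
python3 over.py 3 .0077 .0004 .171 .0
```

```text
[ 0.5531 -0.2757  0.2698] [179.8 -55.   98.5] 0.0284 [ 0.  -0.2 -0.5]
cap centre by pose [ 0.5327 -0.1328  0.1779] cell [ 0.5323 -0.1329  0.    ]
cap by top cam [ 0.5302 -0.1326  0.1894]
xyz [-5.16, -0.06, 3.57] twist [-0.0, 0.1, 0.1] TCP [0.553, -0.276, 0.207]
```

Emit:
servo_tool:
  plan:
    - {"xyz":[-1.3,0,0.9],"twist":[0,0,0],"jaw":1}
    - {"xyz":[-2.5,0,1.8],"twist":[0,0,0],"jaw":1}
    - {"xyz":[-3.7,0,2.6],"twist":[0,0,0],"jaw":1}
    - {"xyz":[-4.9,0,3.4],"twist":[0,0,0],"jaw":1}
    - {"xyz":[-4.9,0,3.4],"twist":[0,0,0],"jaw":1}
    - {"xyz":[-4.9,0,3.4],"twist":[0,0,0],"jaw":1}

```text
time_s: 37.65
tool_pos: [0.552, -0.2769, 0.2059]
tool_rot: [-179.7, -55.1, 98.0]
force: [-0.6, -0.3, 0.2]
grip_width: 0.0286
grasp_force: 25.0
```

Emit:
servo_tool:
  plan:
    - {"xyz":[0,0,0],"twist":[0,0,0],"jaw":0.4}
    - {"xyz":[0,0,0],"twist":[0,0,0],"jaw":0.4}
    - {"xyz":[0,0,0],"twist":[0,0,0],"jaw":0.4}
    - {"xyz":[0,0,0],"twist":[0,0,0],"jaw":0.4}
    - {"xyz":[0,0,0],"twist":[0,0,0],"jaw":0.4}
    - {"xyz":[0,0,-3.5],"twist":[0,0,0],"jaw":0.4}
    - {"xyz":[0,0,-7],"twist":[0,0,0],"jaw":0.4}
    - {"xyz":[4,0,-10],"twist":[0,0,0],"jaw":0.4}
    - {"xyz":[8,0,-12],"twist":[0,0,0],"jaw":0.4}
    - {"xyz":[12,0,-14],"twist":[0,0,0],"jaw":0.4}

```text
time_s: 38.48
tool_pos: [0.559, -0.3253, 0.3736]
tool_rot: [-179.9, -55.0, 98.0]
force: [1.0, -0.8, 0.3]
grip_width: 0.0523
grasp_force: 0.0
```

```bash
python3 after.py .5022 .4385 18.1 | head -12
python3 - <<'E'
from cell import env
from h import *
o=env.get_obs(); print(o["qpos"].round(0)); t=snap(env,"top","t9"); s=snap(env,"side","s9")
# stylus/bank view pose: tool down over (0.48,-0.32), yaw ~ 98
R=toolR(98,0); chain(o,[(np.array([.44,-.33,.42]),R)])
E
```

```text
[ 0.559  -0.3253  0.3736] [-179.9  -55.    98. ]

cell 0 top pred [229.  227.2] nearest blue [229.61, 227.51, 75] dist 0.7
cell 0 side pred [224.4 188.3] nearest blue [222.95, 188.4, 31] dist 1.5
cell 1 top pred [249.5 223.9] nearest blue [255.75, 229.31, 91] dist 8.3
cell 1 side pred [230.4 197.7] nearest blue [232.29, 205.02, 139] dist 7.5
cell 2 top pred [269.9 220.5] nearest blue [270.4, 222.16, 95] dist 1.7
cell 2 side pred [236.6 207.8] nearest blue [232.29, 205.02, 139] dist 5.1
cell 3 top pred [290.3 217.2] nearest blue [291.0, 218.41, 94] dist 1.3
cell 3 side pred [243.3 218.3] nearest blue [243.15, 218.32, 84] dist 0.1
xyz [24.54, 7.14, 30.43] twist [-7.6, -36.8, 43.1] TCP [0.574, 0.071, 0.4]
xyz [30.56, -14.53, 25.11] twist [-7.6, -36.8, 43.1] TCP [0.59, 0.467, 0.257]
[ 44.  34. -10.  73. -35. 111.  41.]
xyz [3.9, -11.98, -1.4] twist [0.4, -54.6, 0.6] TCP [0.44, -0.33, 0.42]
```

The cap over cell 1 has jumped about 8 px: that tube was knocked. I'll look.

Run:
```python
from h import *
t=load("t9"); s=load("s9")
A=cv2.resize(t["img"][195:255,205:315,::-1],None,fx=4,fy=4,interpolation=cv2.INTER_CUBIC); B=cv2.resize(s["img"][165:255,200:300,::-1],None,fx=4,fy=4,interpolation=cv2.INTER_CUBIC)
im=np.zeros((600,800,3),np.uint8); im[:240,:440]=A; im[240:600,400:800]=B; cv2.imwrite("pics/kn.png",cv2.convertScaleAbs(im,alpha=1.5,beta=10))
print(blobs(t,"brown",8),blobs(s,"blue",8))
```

```text
[[38.94, 130.7, 2302], [344.36, 187.54, 134], [491.26, 365.89, 12]] [[267.73, 110.29, 88], [94.73, 130.69, 59], [222.67, 188.54, 26], [225.45, 200.97, 40], [236.32, 207.91, 74], [243.15, 218.32, 84]]
```

View pics/kn.png

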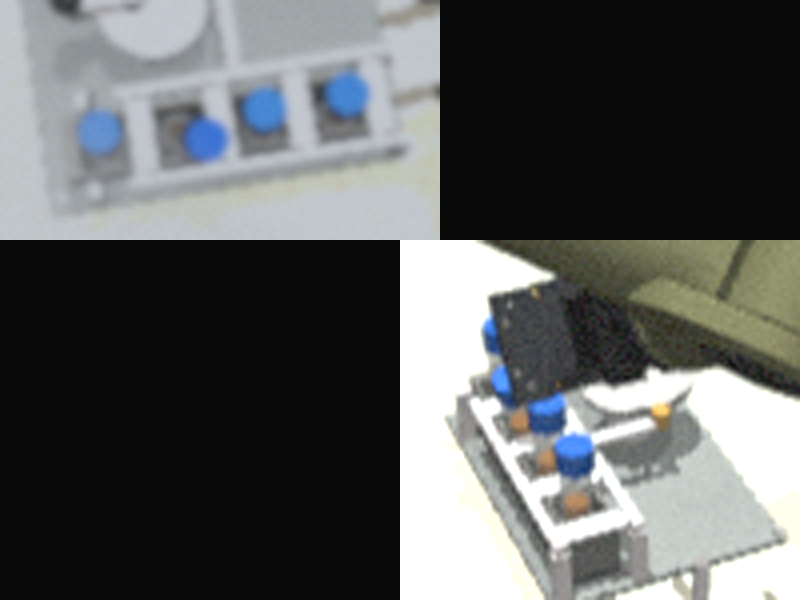

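The tube in cell 1 leans towards rig -x/-y, its cap at top pixel (256,229) instead of (250,224.6). The other three are upright. By geometry the lean is about 12°, but I'll measure it and straighten it. First I need a clear view.

Run:
```python
from cell import env
from h import *
t=load("t9"); print("cap approx",onz(t,(255.75,229.3),.12).round(4))
o=env.get_obs(); chain(o,[(np.array([.505,-.03,.43]),toolR(98.25,0))])
```

```text
cap approx [ 0.4996 -0.0354  0.12  ]
xyz [21.78, -1.15, 21.22] twist [0.1, -54.8, 0.1] TCP [0.505, -0.03, 0.43]
```

Emit:
servo_tool:
  plan:
    - {"xyz":[3,-0.1,-0.5],"twist":[0,-5.5,0],"jaw":0.4}
    - {"xyz":[6,-0.3,0.5],"twist":[0,-11,0],"jaw":0.4}
    - {"xyz":[9,-0.5,3],"twist":[0,-16.5,0],"jaw":0.4}
    - {"xyz":[12,-0.6,6],"twist":[0,-22,0],"jaw":0.4}
    - {"xyz":[14.5,-0.8,9],"twist":[0,-27.5,0],"jaw":0.4}
    - {"xyz":[17,-0.9,12.5],"twist":[0,-33,0],"jaw":0.4}
    - {"xyz":[19,-1,15.5],"twist":[0,-38.5,0],"jaw":0.4}
    - {"xyz":[21,-1.1,18.5],"twist":[0,-44,0],"jaw":0.4}
    - {"xyz":[21.8,-1.2,21.2],"twist":[0,-49.5,0],"jaw":0.4}
    - {"xyz":[21.8,-1.2,21.2],"twist":[0,-54.8,0],"jaw":0.4}

```text
time_s: 39.52
tool_pos: [0.5029, -0.0237, 0.4274]
tool_rot: [-179.8, -0.1, 98.8]
force: [-0.1, 0.4, -0.1]
grip_width: 0.0523
grasp_force: 0.0
```

Emit:
servo_tool:
  plan:
    - {"xyz":[0,0,0],"twist":[0,0,0],"jaw":0.4}
    - {"xyz":[0,0,0],"twist":[0,0,0],"jaw":0.4}
    - {"xyz":[0,0,0],"twist":[0,0,0],"jaw":0.4}

```text
time_s: 39.77
tool_pos: [0.5047, -0.0321, 0.4285]
tool_rot: [-179.9, -0.3, 98.1]
force: [-0.0, -1.6, -0.2]
grip_width: 0.0522
grasp_force: 0.0
```

Run:
```python
from cell import env
from h import *
o=env.get_obs(); print(o["tool_pos"].round(4),o["tool_rot"].round(1),o["qpos"].round(0))
w=snap(env,"wrist","w10"); s=snap(env,"side","s10"); t=snap(env,"top","t10")
for n,c in (("w",w),("s",s),("t",t)): print(n,blobs(c,"blue",8))
p=np.load("rig.npy")
for i in range(4): print(i,[proj(c,rigw(p,[-.04,.087-.058*i,.1155]))[0].round(1).tolist() for c in (w,s,t)])
A=cv2.resize(w["img"][:,:,::-1],None,fx=1.4,fy=1.4); im=np.zeros((600,800,3),np.uint8); im[:A.shape[0],:A.shape[1]]=A; im[300:600,500:800]=cv2.resize(s["img"][165:240,200:275,::-1],None,fx=4,fy=4,interpolation=cv2.INTER_CUBIC)
cv2.imwrite("pics/w10b.png",cv2.convertScaleAbs(im,alpha=1.3,beta=10))
```

```text
[ 0.5047 -0.0321  0.4285] [-179.9   -0.3   98.1] [ 20.   1. -19. 101.   0.  79.   9.]
w [[267.39, 113.47, 876], [250.76, 185.99, 868], [263.58, 226.92, 774], [263.65, 263.11, 172]]
s [[267.76, 110.35, 88], [93.35, 133.9, 75], [224.78, 188.07, 64], [231.95, 204.55, 154], [243.18, 218.15, 87]]
t [[36.95, 129.39, 527], [290.97, 218.43, 95], [225.66, 227.67, 9]]
0 [[267.7, 111.7], [224.4, 188.3], [229.0, 227.2]]
1 [[266.9, 171.2], [230.4, 197.7], [249.5, 223.9]]
2 [[266.3, 224.3], [236.6, 207.8], [269.9, 220.5]]
3 [[265.7, 272.1], [243.3, 218.3], [290.3, 217.2]]
```

View pics/w10b.png

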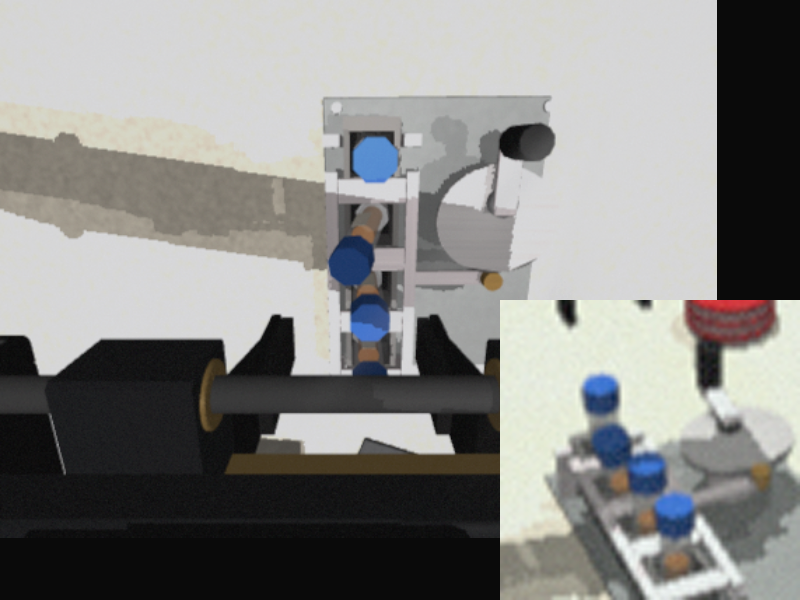

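The wrist view shows the tube in cell 1 leaning: foot at about (266,153) in the compartment's far-left corner, cap at (251,186). The others are upright at (267,113), (264,227) and (264,263).

Run:
```python
from cell import env
from h import *
w=load("w10"); t=load("t9"); s=load("s10"); p=np.load("rig.npy")
inv=lambda X: np.r_[Rot.from_euler("z",-p[2]).apply(np.r_[X[:2]-p[:2],X[2]])].round(4)
c,e=tri([(w,(250.76,185.99)),(t,(255.75,229.3))]); print("cap world",c.round(4),"rig",inv(c),"rms px",e)
for z in (.012,.022): print("foot if at z",z,inv(onz(w,(266,153.5),z)))
f=onz(w,(266,153.5),.017); d=c-f; print("tilt",np.degrees(np.arctan2(np.hypot(*d[:2]),d[2])).round(1),"len (cap centre to foot ~98)",np.linalg.norm(d).round(4),"az in rig",np.degrees(np.arctan2(*inv(p.tolist()[:2]+[0] if 0 else np.r_[d[:2]+p[:2],0])[1::-1])).round(0))
```

```text
cap world [ 0.5015 -0.0358  0.1154] rig [-0.0566  0.0135  0.1154] rms px 0.2708714671851393
foot if at z 0.012 [-0.037  0.029  0.012]
foot if at z 0.022 [-0.0374  0.0308  0.022 ]
tilt 14.4 len (cap centre to foot ~98) 0.1016 az in rig -140.0
```

The measured tilt is 14.4° (0.25 rad) with the foot on the floor, so it is within limits. It is easy to right though: grip the cap lightly from above, shift it to the cell centre and release.

Emit:
servo_tool:
  newtons: 6
  plan:
    - {"xyz":[-0.3,-0.4,4],"twist":[0,0,0],"jaw":0.4}
    - {"xyz":[-0.3,-0.4,8],"twist":[0,0,0],"jaw":0.4}
    - {"xyz":[-0.3,-0.4,11.5],"twist":[0,0,0],"jaw":0.4}
    - {"xyz":[-0.3,-0.4,14.3],"twist":[0,0,0],"jaw":0.4}
    - {"xyz":[-0.3,-0.4,14.3],"twist":[0,0,0],"jaw":0.4}
    - {"xyz":[-0.3,-0.4,14.3],"twist":[0,0,0],"jaw":0.65}
    - {"xyz":[-0.3,-0.4,14.3],"twist":[0,0,0],"jaw":0.65}
    - {"xyz":[-0.3,-0.4,14.3],"twist":[0,0,0],"jaw":0.65}
    - {"xyz":[-0.3,-0.4,14.3],"twist":[0,0,0],"jaw":0.65}
    - {"xyz":[-0.3,-0.4,14.3],"twist":[0,0,0],"jaw":0.65}

```text
time_s: 40.75
tool_pos: [0.5017, -0.0336, 0.2881]
tool_rot: [179.8, -0.1, 98.3]
force: [0.5, 0.1, 1.9]
grip_width: 0.0325
grasp_force: 6.1
```

Emit:
servo_tool:
  plan:
    - {"xyz":[0.4,0.4,0],"twist":[0,0,0],"jaw":0.65}
    - {"xyz":[0.8,0.8,0],"twist":[0,0,0],"jaw":0.65}
    - {"xyz":[1.2,1.2,0],"twist":[0,0,0],"jaw":0.65}
    - {"xyz":[1.5,1.6,0],"twist":[0,0,0],"jaw":0.65}
    - {"xyz":[1.5,1.6,0],"twist":[0,0,0],"jaw":0.65}
    - {"xyz":[1.5,1.6,0],"twist":[0,0,0],"jaw":0.65}

```text
time_s: 41.25
tool_pos: [0.5148, -0.0158, 0.2861]
tool_rot: [-180.0, -0.2, 98.3]
force: [0.7, 0.4, 1.6]
grip_width: 0.0304
grasp_force: 1.8
```

Emit:
servo_tool:
  plan:
    - {"xyz":[-0.2,0.1,0],"twist":[0,0,0],"jaw":0.65}
    - {"xyz":[-0.2,0.1,0],"twist":[0,0,0],"jaw":0.4}
    - {"xyz":[-0.2,0.1,0],"twist":[0,0,0],"jaw":0.4}
    - {"xyz":[-0.2,0.1,0],"twist":[0,0,0],"jaw":0.4}
    - {"xyz":[-0.2,0.1,0],"twist":[0,0,0],"jaw":0.4}
    - {"xyz":[-0.2,0.1,-3],"twist":[0,0,0],"jaw":0.4}
    - {"xyz":[-0.2,0.1,-7],"twist":[0,0,0],"jaw":0.4}
    - {"xyz":[-0.2,0.1,-11],"twist":[0,0,0],"jaw":0.4}
    - {"xyz":[-0.2,0.1,-14],"twist":[0,0,0],"jaw":0.4}
    - {"xyz":[-0.2,0.1,-14],"twist":[0,0,0],"jaw":0.4}

```text
time_s: 42.08
tool_pos: [0.5174, -0.0184, 0.4336]
tool_rot: [179.4, -0.0, 98.3]
force: [1.4, -0.2, -0.0]
grip_width: 0.0521
grasp_force: 0.0
```

Run:
```python
from cell import env
from h import *
w=snap(env,"wrist","w11"); s=snap(env,"side","s11"); p=np.load("rig.npy"); o=env.get_obs(); print(o["tool_pos"].round(4))
for n,c in (("w",w),("s",s)):
    B=blobs(c,"blue",8); print(n,B)
    for i in range(4): print(i,proj(c,rigw(p,[-.04,.087-.058*i,.12]))[0].round(1).tolist())
chain(o,[(np.array([.44,-.33,.42]),toolR(98,0))])
```

```text
[ 0.5162 -0.0187  0.4277]
w [[247.82, 124.38, 817], [251.23, 178.25, 764], [245.83, 233.36, 761], [247.0, 265.53, 54], [246.77, 294.89, 14]]
0 [248.3, 122.6]
1 [248.5, 180.7]
2 [248.7, 232.7]
3 [248.9, 279.4]
s [[267.73, 110.25, 89], [93.33, 133.93, 74], [227.96, 192.53, 134], [236.21, 207.66, 82], [243.16, 218.13, 86]]
0 [224.4, 187.2]
1 [230.3, 196.7]
2 [236.6, 206.7]
3 [243.2, 217.2]
xyz [-29.72, -12.01, 0.67] twist [0.1, -0.1, 0.3] TCP [0.44, -0.33, 0.42]
```

The tube in cell 1 is upright again, within 3 px of prediction. Now over to the stylus and bank, taking two views.

Emit:
servo_tool:
  plan:
    - {"xyz":[-3.7,-1.5,0],"twist":[0,0,0],"jaw":0.4}
    - {"xyz":[-7.4,-3,0],"twist":[0,0,0],"jaw":0.4}
    - {"xyz":[-11,-4.5,0],"twist":[0,0,0],"jaw":0.4}
    - {"xyz":[-14.8,-6,0],"twist":[0,0,0],"jaw":0.4}
    - {"xyz":[-18.5,-6,0],"twist":[0,0,0],"jaw":0.4}
    - {"xyz":[-22.2,-6,0],"twist":[0,0,0],"jaw":0.4}
    - {"xyz":[-26,-6,0],"twist":[0,0,0],"jaw":0.4}
    - {"xyz":[-28,-6,0],"twist":[0,0,0],"jaw":0.4}
    - {"xyz":[-28,-6,0],"twist":[0,0,0],"jaw":0.4}
    - {"xyz":[-28,-6,0],"twist":[0,0,0],"jaw":0.4}

```text
time_s: 43.02
tool_pos: [0.4963, -0.3054, 0.4229]
tool_rot: [-179.8, -0.4, 98.1]
force: [0.0, 1.6, 0.4]
grip_width: 0.0523
grasp_force: 0.0
```

Run:
```python
from cell import env
from h import *
w=snap(env,"wrist","w12"); s=snap(env,"side","s12"); t=snap(env,"top","t12"); o=env.get_obs(); print(o["tool_pos"].round(4),o["tool_rot"].round(1))
def gr(c,x0,y0,x1,y1,sc):
    im=cv2.resize(c["img"][y0:y1,x0:x1,::-1],None,fx=sc,fy=sc,interpolation=cv2.INTER_CUBIC); im=cv2.convertScaleAbs(im,alpha=1.4,beta=10)
    for u in range((x0+9)//10*10,x1,10): cv2.putText(im,str(u) if u%20==0 else "|",(int((u-x0)*sc),9),0,.3,(0,0,255))
    for v in range((y0+9)//10*10,y1,10): cv2.putText(im,str(v),(0,int((v-y0)*sc)+4),0,.3,(0,0,255))
    return im
im=np.zeros((600,800,3),np.uint8)
A=gr(w,120,40,440,280,2.0); im[:A.shape[0],:A.shape[1]]=A
B=gr(s,205,240,305,325,3); im[600-B.shape[0]:,800-B.shape[1]:]=B
cv2.imwrite("pics/w12b.png",im)
```

```text
[ 0.4972 -0.3026  0.4246] [-179.9   -0.3   98.4]
```

View pics/w12b.png

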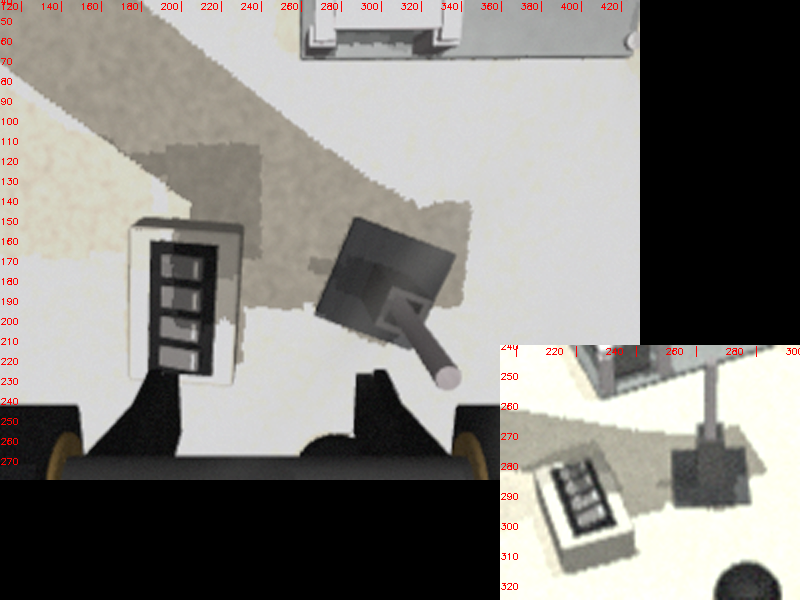

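The wrist view shows the rockers at about (211,172), (210,189), (210,204) and (209,218), so the third from the robot's left is (210,204). It also shows the stylus top at (344,229), the holder mouth at about (324,195) and foot corners (298,149), (347,167), (328,214) and (278,197). In the side view the stylus top is at about (275,246).

Run:
```python
from cell import env
from h import *
w=load("w12"); s=load("s12"); t=load("t12")
F=np.array([onz(w,q,.006) for q in ((298.5,149),(347.5,167),(328,214),(278,197.5))]); print("foot",F.round(4).tolist(),"centre",F.mean(0).round(4),"sides",np.linalg.norm(F-np.roll(F,1,0),axis=1).round(4))
e=F[1]-F[0]; print("foot yaw",np.degrees(np.arctan2(e[1],e[0])).round(1))
print("mouth",onz(w,(324,195),.066).round(4))
c,r=tri([(w,(344,229)),(s,(275.5,246))]); print("stylus top",c.round(4),r)
for q in ((211,172.5),(210,189),(210,204.5),(209,218.5)): print("rocker",onz(w,q,.048).round(4))
B=[onz(w,q,.04) for q in ((186,153.5),(241,153),(237,232),(185,230))]; print("bank corners",np.round(B,4).tolist())
g=w["img"].astype(int).mean(2)
for v in (172,189,204,218): print(v,[int(a) for a in g[v-1:v+2,190:232].mean(0)])
print("col",[(v,int(g[v,203:216].mean())) for v in range(158,228)])
o=env.get_obs(); chain(o,[(np.array([c[0]-.03,c[1]-.01,.40]),toolR(98.25,0))])
```

```text
foot [[0.5515, -0.2787, 0.006], [0.6219, -0.2933, 0.006], [0.6103, -0.364, 0.006], [0.5357, -0.3498, 0.006]] centre [ 0.5799 -0.3215  0.006 ] sides [0.0728 0.0718 0.0716 0.0759]
foot yaw -11.7
mouth [ 0.5815 -0.3201  0.066 ]
stylus top [ 0.5799 -0.3234  0.157 ] 0.19482176443900043
rocker [ 0.4439 -0.3167  0.048 ]
rocker [ 0.4448 -0.3378  0.048 ]
rocker [ 0.4469 -0.3581  0.048 ]
rocker [ 0.4475 -0.3773  0.048 ]
bank corners [[0.4102, -0.2993, 0.04], [0.477, -0.289, 0.04], [0.4854, -0.3946, 0.04], [0.4168, -0.4016, 0.04]]
172 [143, 143, 143, 144, 126, 20, 20, 22, 22, 22, 44, 78, 78, 79, 76, 61, 54, 43, 42, 43, 43, 44, 42, 42, 43, 43, 52, 74, 80, 44, 37, 22, 10, 5, 5, 5, 7, 4, 41, 79, 80, 80]
189 [147, 146, 147, 140, 100, 22, 22, 23, 20, 24, 50, 87, 87, 87, 87, 83, 66, 52, 52, 52, 52, 52, 53, 53, 52, 57, 82, 103, 67, 49, 26, 16, 10, 10, 8, 11, 10, 41, 85, 98, 98, 99]
204 [146, 146, 147, 131, 54, 21, 20, 21, 20, 33, 67, 86, 87, 87, 87, 87, 87, 87, 84, 81, 72, 72, 71, 72, 70, 75, 104, 95, 57, 38, 22, 13, 20, 22, 23, 23, 35, 91, 146, 147, 146, 146]
218 [147, 147, 146, 131, 60, 19, 20, 18, 
[... 290 characters left out ...]
, (171, 48), (172, 51), (173, 52), (174, 50), (175, 50), (176, 51), (177, 54), (178, 46), (179, 26), (180, 14), (181, 12), (182, 13), (183, 34), (184, 54), (185, 62), (186, 63), (187, 63), (188, 63), (189, 62), (190, 60), (191, 60), (192, 60), (193, 56), (194, 40), (195, 23), (196, 14), (197, 13), (198, 27), (199, 46), (200, 60), (201, 65), (202, 66), (203, 70), (204, 81), (205, 87), (206, 88), (207, 89), (208, 84), (209, 64), (210, 36), (211, 19), (212, 16), (213, 30), (214, 58), (215, 81), (216, 88), (217, 89), (218, 89), (219, 88), (220, 88), (221, 89), (222, 89), (223, 79), (224, 53), (225, 28), (226, 16), (227, 56)]
xyz [-3.83, 4.77, 2.43] twist [-0.1, -0.3, 0.1] TCP [0.55, -0.333, 0.4]
```

Run:
```python
from cell import env
from h import *
o=env.get_obs(); R=toolR(98.25,0); chain(o,[(np.array([.580,-.3232,.38]),R),(np.array([.580,-.3232,.292]),R)])
```

```text
xyz [-3.27, 7.9, 4.43] twist [-0.1, -0.3, 0.1] TCP [0.58, -0.323, 0.38]
xyz [0.0, -0.0, 8.8] twist [0.0, 0.0, 0.0] TCP [0.58, -0.323, 0.292]
```

Emit:
servo_tool:
  newtons: 25
  plan:
    - {"xyz":[-1.1,2.7,1],"twist":[0,0,0],"jaw":0.4}
    - {"xyz":[-2.2,5.4,2],"twist":[0,0,0],"jaw":0.4}
    - {"xyz":[-3.3,7.9,3.5],"twist":[0,0,0],"jaw":0.4}
    - {"xyz":[-3.3,7.9,4.4],"twist":[0,0,0],"jaw":0.4}
    - {"xyz":[-3.3,7.9,4.4],"twist":[0,0,0],"jaw":0.4}
    - {"xyz":[-3.3,7.9,4.4],"twist":[0,0,0],"jaw":0.4}

```text
time_s: 43.67
tool_pos: [0.5795, -0.3243, 0.3806]
tool_rot: [-179.9, -0.3, 98.4]
force: [0.1, 0.5, 0.6]
grip_width: 0.0522
grasp_force: 0.0
```

Run:
```python
from cell import env
from h import *
w=snap(env,"wrist","w13"); s=snap(env,"side","s13"); o=env.get_obs(); print(o["tool_pos"].round(4),o["tool_rot"].round(1))
for z in (.157,.13,.10): print(z,proj(w,[.58,-.3232,z]).round(1))
g=w["img"].astype(int).mean(2)
q=proj(w,[.58,-.3232,.14])[0]
for v in range(180,246,6): print(v,[int(a) for a in g[v,225:285:2]])
```

```text
[ 0.5793 -0.3251  0.3827] [ 1.80e+02 -1.00e-01  9.83e+01]
0.157 [[255.3 213.8]]
0.13 [[255.1 201.7]]
0.1 [[255. 191.]]
180 [33, 28, 29, 31, 32, 34, 29, 27, 49, 47, 27, 29, 49, 53, 55, 57, 53, 46, 24, 36, 49, 46, 40, 39, 37, 38, 39, 38, 71, 104]
186 [36, 35, 38, 36, 36, 37, 36, 49, 49, 44, 39, 36, 51, 53, 55, 55, 55, 48, 42, 49, 41, 38, 39, 39, 37, 38, 39, 95, 102, 108]
192 [106, 109, 109, 107, 102, 93, 58, 43, 37, 37, 37, 42, 50, 52, 55, 54, 53, 52, 47, 37, 38, 37, 37, 37, 35, 50, 102, 101, 106, 105]
198 [101, 103, 103, 101, 101, 99, 99, 103, 101, 104, 107, 51, 51, 53, 55, 56, 55, 51, 38, 37, 39, 38, 38, 37, 63, 101, 102, 104, 104, 107]
204 [153, 154, 153, 153, 153, 152, 153, 154, 153, 153, 148, 48, 52, 53, 53, 54, 54, 50, 108, 149, 137, 136, 125, 139, 153, 146, 135, 105, 103, 104]
210 [154, 154, 153, 154, 153, 154, 153, 154, 153, 152, 139, 87, 95, 97, 95, 93, 94, 95, 89, 155, 153, 154, 153, 153, 152, 151, 150, 152, 151, 150]
216 [153, 152, 152, 153, 152, 152, 153, 153, 154, 151, 140, 93, 94, 93, 95, 96, 94, 93, 121, 153, 153, 153, 153, 152, 152, 152, 152, 148, 150, 152]
222 [154, 154, 152, 151, 153, 150, 152, 154, 154, 152, 152, 152, 152, 154, 152, 152, 152, 152, 152, 153, 152, 152, 153, 152, 152, 152, 150, 150, 151, 150]
228 [151, 152, 150, 151, 154, 152, 153, 153, 152, 152, 150, 150, 152, 155, 152, 151, 151, 153, 153, 152, 152, 152, 152, 152, 151, 150, 151, 152, 152, 149]
234 [153, 152, 153, 154, 155, 153, 152, 153, 153, 154, 152, 152, 152, 153, 154, 154, 152, 154, 152, 151, 151, 150, 151, 150, 149, 151, 152, 152, 152, 152]
240 [153, 152, 152, 153, 152, 153, 152, 152, 154, 153, 154, 153, 152, 152, 152, 152, 152, 151, 150, 150, 151, 150, 150, 151, 150, 151, 150, 153, 152, 152]
```

The rod's top disc is at (254,213) against a predicted (255,214), so it is nearly vertical and centred. I'll go down and grip.

Emit:
servo_tool:
  newtons: 25
  plan:
    - {"xyz":[0.1,0,3],"twist":[0,0,0],"jaw":0.4}
    - {"xyz":[0.1,0,6],"twist":[0,0,0],"jaw":0.4}
    - {"xyz":[0.1,0,8.8],"twist":[0,0,0],"jaw":0.4}
    - {"xyz":[0.1,0,8.8],"twist":[0,0,0],"jaw":1}
    - {"xyz":[0.1,0,8.8],"twist":[0,0,0],"jaw":1}
    - {"xyz":[0.1,0,8.8],"twist":[0,0,0],"jaw":1}
    - {"xyz":[0.1,0,8.8],"twist":[0,0,0],"jaw":1}
    - {"xyz":[0.1,0,8.8],"twist":[0,0,0],"jaw":1}
    - {"xyz":[0.1,0,8.8],"twist":[0,0,0],"jaw":1}
    - {"xyz":[0.1,0,8.8],"twist":[0,0,0],"jaw":1}

```text
time_s: 44.6
tool_pos: [0.5798, -0.3244, 0.2945]
tool_rot: [179.9, -0.1, 98.3]
force: [-0.2, 0.4, 0.1]
grip_width: 0.0138
grasp_force: 0.2
```

Emit:
servo_tool:
  plan:
    - {"xyz":[0,0,0],"twist":[0,0,0],"jaw":1}
    - {"xyz":[0,0,0],"twist":[0,0,0],"jaw":1}
    - {"xyz":[0,0,0],"twist":[0,0,0],"jaw":1}

```text
time_s: 44.85
tool_pos: [0.5798, -0.3244, 0.2942]
tool_rot: [180.0, -0.1, 98.3]
force: [-0.8, 0.4, 4.7]
grip_width: 0.0115
grasp_force: 25.0
```

Emit:
servo_tool:
  plan:
    - {"xyz":[0,0,-3],"twist":[0,0,0],"jaw":1}
    - {"xyz":[0,0,-6],"twist":[0,0,0],"jaw":1}
    - {"xyz":[0,0,-9],"twist":[0,0,0],"jaw":1}
    - {"xyz":[-0.3,-2.5,-9],"twist":[0,0,0],"jaw":1}
    - {"xyz":[-0.7,-5.5,-9],"twist":[0,0,0],"jaw":1}
    - {"xyz":[-1,-8.5,-9],"twist":[0,0,0],"jaw":1}
    - {"xyz":[-1.3,-11.5,-9],"twist":[0,0,0],"jaw":1}
    - {"xyz":[-1.4,-12.7,-8],"twist":[0,0,0],"jaw":1}
    - {"xyz":[-1.4,-12.7,-6.5],"twist":[0,0,0],"jaw":1}
    - {"xyz":[-1.4,-12.7,-6.5],"twist":[0,0,0],"jaw":1}

```text
time_s: 45.68
tool_pos: [0.454, -0.3567, 0.3554]
tool_rot: [-179.8, -0.4, 98.1]
force: [-0.3, 1.2, -1.1]
grip_width: 0.0114
grasp_force: 25.0
```

Emit:
servo_tool:
  plan:
    - {"xyz":[0,0,0],"twist":[0,0,0],"jaw":1}
    - {"xyz":[0,0,0],"twist":[0,0,0],"jaw":1}
    - {"xyz":[0,0,0],"twist":[0,0,0],"jaw":1}

```text
time_s: 45.93
tool_pos: [0.4569, -0.3563, 0.359]
tool_rot: [180.0, -0.2, 98.3]
force: [-0.7, -0.3, 0.5]
grip_width: 0.0117
grasp_force: 25.0
```

Run:
```python
from cell import env
from h import *
w=snap(env,"wrist","w14"); s=snap(env,"side","s14"); o=env.get_obs(); print(o["tool_pos"].round(4),o["tool_rot"].round(1),o["grip_width"])
def gr(c,x0,y0,x1,y1,sc):
    im=cv2.resize(c["img"][y0:y1,x0:x1,::-1],None,fx=sc,fy=sc,interpolation=cv2.INTER_CUBIC); im=cv2.convertScaleAbs(im,alpha=1.4,beta=10)
    for u in range((x0+9)//10*10,x1,10): cv2.putText(im,str(u) if u%20==0 else "|",(int((u-x0)*sc),9),0,.3,(0,0,255))
    for v in range((y0+9)//10*10,y1,10): cv2.putText(im,str(v),(0,int((v-y0)*sc)+4),0,.3,(0,0,255))
    return im
tip=np.r_[o["tool_pos"][:2],o["tool_pos"][2]-.284]; print("nominal tip",tip.round(4),"wrist",proj(w,tip),"side",proj(s,tip), "target",proj(w,[.456,-.357,.0515]),proj(s,[.456,-.357,.0515]))
im=np.zeros((600,800,3),np.uint8)
A=gr(w,190,110,320,250,4); im[:A.shape[0],:A.shape[1]]=A
B=gr(s,205,215,260,325,5); im[600-B.shape[0]:,800-B.shape[1]:]=B
cv2.imwrite("pics/w14b.png",im)
```

```text
[ 0.4567 -0.3564  0.3589] [180.   -0.2  98.3] 0.011458232647023638
nominal tip [ 0.4567 -0.3564  0.0749] wrist [[253.25038868 190.48007152]] side [[235.66398045 283.94252338]] target [[252.47978669 184.09259404]] [[235.8419503  289.86455787]]
```

View pics/w14b.png

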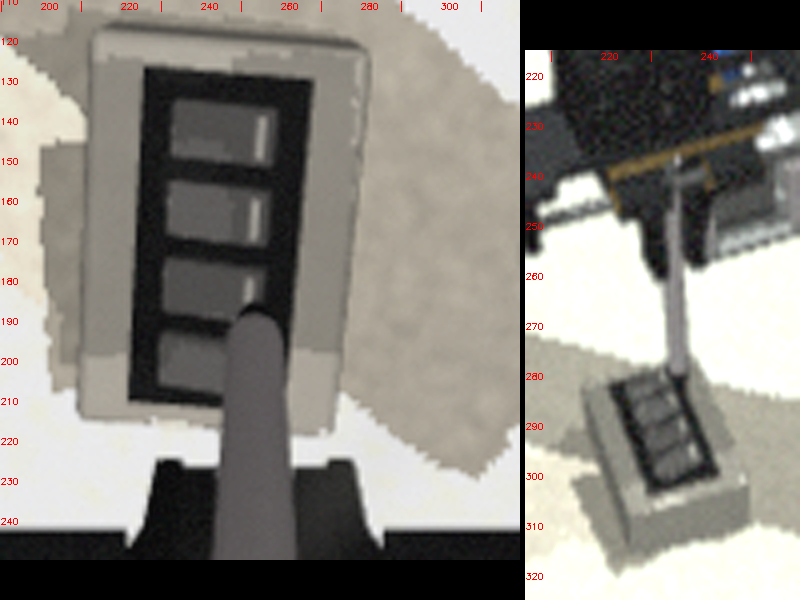

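The tip shows at (253,188), above the far end of the third rocker, which spans u 230–257 and v 174–190 with its stripe at (252,181). The neighbours are clear. I'll press straight down.

Emit:
servo_tool:
  newtons: 40
  plan:
    - {"xyz":[0,0,0.8],"twist":[0,0,0],"jaw":1}
    - {"xyz":[0,0,1.5],"twist":[0,0,0],"jaw":1}
    - {"xyz":[0,0,2],"twist":[0,0,0],"jaw":1}
    - {"xyz":[0,0,2.3],"twist":[0,0,0],"jaw":1}
    - {"xyz":[0,0,2.5],"twist":[0,0,0],"jaw":1}
    - {"xyz":[0,0,2.7],"twist":[0,0,0],"jaw":1}
    - {"xyz":[0,0,2.8],"twist":[0,0,0],"jaw":1}
    - {"xyz":[0,0,2.8],"twist":[0,0,0],"jaw":1}

```text
time_s: 46.7
tool_pos: [0.4563, -0.3563, 0.331]
tool_rot: [180.0, -0.2, 98.3]
force: [0.8, 1.2, 3.3]
grip_width: 0.011
grasp_force: 40.0
```

Emit:
servo_tool:
  plan:
    - {"xyz":[0,0,0.1],"twist":[0,0,0],"jaw":1}
    - {"xyz":[0,0,0.2],"twist":[0,0,0],"jaw":1}
    - {"xyz":[0,0,0.2],"twist":[0,0,0],"jaw":1}
    - {"xyz":[0,0,0.2],"twist":[0,0,0],"jaw":1}

```text
time_s: 47.03
tool_pos: [0.4564, -0.3564, 0.3306]
tool_rot: [179.9, -0.1, 98.3]
force: [-1.2, 2.8, 10.6]
grip_width: 0.0112
grasp_force: 40.0
```

Force rose to 10.6 N with almost no travel, so the rocker is on its stop. I'll rise to the earlier pose and compare images.

Emit:
servo_tool:
  plan:
    - {"xyz":[0,0,-1],"twist":[0,0,0],"jaw":1}
    - {"xyz":[0,0,-2.5],"twist":[0,0,0],"jaw":1}
    - {"xyz":[0,0,-5],"twist":[0,0,0],"jaw":1}
    - {"xyz":[0,0,-5],"twist":[0,0,0],"jaw":1}
    - {"xyz":[0,0,-5],"twist":[0,0,0],"jaw":1}

```text
time_s: 47.45
tool_pos: [0.456, -0.3573, 0.3798]
tool_rot: [179.9, -0.0, 98.2]
force: [-0.1, -0.6, -1.1]
grip_width: 0.0112
grasp_force: 40.0
```

Run:
```python
from cell import env
from h import *
w=snap(env,"wrist","w15"); w0=load("w14"); s=snap(env,"side","s15"); s0=load("s14"); o=env.get_obs(); print(o["tool_pos"].round(4))
from math import cos,sin,radians
for i,y in enumerate((.03,.01,-.01,-.03)):
    a=radians(4); row=lambda c:[int(np.mean([c["img"][int(round(v))-1:int(round(v))+2,int(round(u))].mean() for u,v in proj(c,[[.447+x*cos(a)-(y+.001)*sin(a),-.3466+x*sin(a)+(y+.001)*cos(a),.049]])])) for x in np.arange(-.012,.0181,.002)]
    print(i,"before",row(w0)); print(i,"after ",row(w))
R=toolR(98.25,0); M=np.array([.5800,-.3215])
chain(o,[(np.r_[M,.384],R),(np.r_[M,.300],R)])
```

```text
[ 0.4556 -0.3567  0.3775]
0 before [47, 49, 48, 48, 48, 48, 49, 49, 49, 56, 76, 40, 10, 10, 9, 23]
0 after  [47, 47, 46, 47, 46, 47, 47, 47, 46, 61, 90, 42, 12, 9, 11, 30]
1 before [58, 59, 59, 59, 58, 59, 58, 52, 48, 66, 92, 44, 12, 7, 9, 14]
1 after  [56, 57, 57, 47, 46, 47, 47, 47, 48, 71, 74, 44, 17, 8, 7, 14]
2 before [48, 48, 49, 48, 48, 49, 47, 49, 49, 54, 94, 45, 16, 8, 7, 8]
2 after  [48, 48, 49, 48, 47, 47, 48, 47, 48, 48, 71, 77, 8, 8, 10, 9]
3 before [47, 57, 59, 59, 58, 59, 59, 58, 50, 55, 56, 57, 59, 58, 58, 44]
3 after  [56, 57, 57, 57, 57, 56, 57, 54, 48, 53, 55, 55, 56, 56, 49, 22]
xyz [1.71, 12.82, -0.67] twist [-0.1, -0.2, -0.0] TCP [0.58, -0.322, 0.384]
xyz [0.0, -0.0, 8.4] twist [0.0, 0.0, 0.0] TCP [0.58, -0.322, 0.3]
```

Rocker 3's far-end stripe has shifted outward while the others kept theirs, which together with the force confirms it is over. I'll return the stylus by reversing the path to exactly where it was gripped.

Emit:
servo_tool:
  plan:
    - {"xyz":[0.2,2.5,-1],"twist":[0,0,0],"jaw":1}
    - {"xyz":[0.5,5.5,-1.5],"twist":[0,0,0],"jaw":1}
    - {"xyz":[0.9,8.5,-1.5],"twist":[0,0,0],"jaw":1}
    - {"xyz":[1.2,11,-1.5],"twist":[0,0,0],"jaw":1}
    - {"xyz":[1.4,12.7,-1.5],"twist":[0,0,0],"jaw":1}
    - {"xyz":[1.4,12.7,-1.5],"twist":[0,0,0],"jaw":1}
    - {"xyz":[1.4,12.7,0],"twist":[0,0,0],"jaw":1}
    - {"xyz":[1.4,12.7,0],"twist":[0,0,0],"jaw":1}
    - {"xyz":[1.4,12.7,0],"twist":[0,0,0],"jaw":1}

```text
time_s: 48.3
tool_pos: [0.5785, -0.325, 0.3763]
tool_rot: [-179.7, -0.3, 98.2]
force: [0.1, 0.9, 0.2]
grip_width: 0.0112
grasp_force: 40.0
```

Run:
```python
from cell import env
from h import *
o=env.get_obs(); print(o["tool_pos"].round(4),o["tool_rot"].round(2)); w=snap(env,"wrist","w16")
chain(o,[(np.array([.5798,-.3236,.379]),toolR(98.25,0))])
```

```text
[ 0.5785 -0.325   0.3763] [-179.75   -0.31   98.21]
xyz [0.12, 0.15, -0.27] twist [-0.3, -0.3, -0.0] TCP [0.58, -0.324, 0.379]
```

Emit:
servo_tool:
  plan:
    - {"xyz":[0.1,0.05,0],"twist":[0,0,0],"jaw":1}
    - {"xyz":[0.1,0.05,0],"twist":[0,0,0],"jaw":1}
    - {"xyz":[0.1,0.05,1.5],"twist":[0,0,0],"jaw":1}
    - {"xyz":[0.1,0.05,3],"twist":[0,0,0],"jaw":1}
    - {"xyz":[0.1,0.05,4],"twist":[0,0,0],"jaw":1}
    - {"xyz":[0.1,0.05,4],"twist":[0,0,0],"jaw":1}

```text
time_s: 48.85
tool_pos: [0.5792, -0.3231, 0.3359]
tool_rot: [-179.8, -0.3, 98.3]
force: [-0.1, -0.1, -0.5]
grip_width: 0.0112
grasp_force: 40.0
```

Emit:
servo_tool:
  plan:
    - {"xyz":[0,0,1.2],"twist":[0,0,0],"jaw":1}
    - {"xyz":[0,0,2.4],"twist":[0,0,0],"jaw":1}
    - {"xyz":[0,0,3.5],"twist":[0,0,0],"jaw":1}
    - {"xyz":[0,0,4],"twist":[0,0,0],"jaw":1}
    - {"xyz":[0,0,4],"twist":[0,0,0],"jaw":1}
    - {"xyz":[0,0,4],"twist":[0,0,0],"jaw":1}

```text
time_s: 49.35
tool_pos: [0.5799, -0.3232, 0.2979]
tool_rot: [-179.9, -0.2, 98.3]
force: [-0.4, -0.8, -1.3]
grip_width: 0.0111
grasp_force: 40.0
```

No resistance, and the tip is about 4 mm above the floor. I'll lower the rest, release and retreat upward.

Emit:
servo_tool:
  newtons: 20
  plan:
    - {"xyz":[0,0,0.25],"twist":[0,0,0],"jaw":1}
    - {"xyz":[0,0,0.25],"twist":[0,0,0],"jaw":1}
    - {"xyz":[0,0,0.25],"twist":[0,0,0],"jaw":0.5}
    - {"xyz":[0,0,0.25],"twist":[0,0,0],"jaw":0.5}
    - {"xyz":[0,0,0.25],"twist":[0,0,0],"jaw":0.5}
    - {"xyz":[0,0,0.25],"twist":[0,0,0],"jaw":0.5}
    - {"xyz":[0,0,0.25],"twist":[0,0,0],"jaw":0.5}
    - {"xyz":[0,0,0.25],"twist":[0,0,0],"jaw":0.5}
    - {"xyz":[0,0,0.25],"twist":[0,0,0],"jaw":0.5}

```text
time_s: 50.1
tool_pos: [0.5799, -0.3233, 0.2959]
tool_rot: [-180.0, -0.2, 98.3]
force: [-0.6, -0.4, 0.2]
grip_width: 0.0422
grasp_force: 0.0
```

Emit:
servo_tool:
  plan:
    - {"xyz":[0,0,-3],"twist":[0,0,0],"jaw":0.5}
    - {"xyz":[0,0,-6],"twist":[0,0,0],"jaw":0.5}
    - {"xyz":[0,0,-9],"twist":[0,0,0],"jaw":0.5}
    - {"xyz":[0,-4,-11],"twist":[0,0,0],"jaw":0.5}
    - {"xyz":[3,-8,-13],"twist":[0,0,0],"jaw":0.5}
    - {"xyz":[3,-8,-13],"twist":[0,0,0],"jaw":0.5}
    - {"xyz":[3,-8,-13],"twist":[0,0,0],"jaw":0.5}

```text
time_s: 50.68
tool_pos: [0.4945, -0.3051, 0.4291]
tool_rot: [179.9, -0.0, 98.2]
force: [0.2, -0.6, -0.2]
grip_width: 0.0436
grasp_force: 0.0
```

Run:
```python
from cell import env
from h import *
w=snap(env,"wrist","w17"); t=snap(env,"top","t17"); s=snap(env,"side","s17"); o=env.get_obs(); print(o["tool_pos"].round(4),o["force"].round(1),o["time_s"])
p=np.load("rig.npy"); T=blobs(t,"blue",10); S=blobs(s,"blue",8); print(T,S)
for i in range(4):
    X=rigw(p,[-.04,.087-.058*i,.12]); print(i,proj(t,X)[0].round(1),proj(s,X)[0].round(1))
d=cv2.absdiff(w["img"],load("w12")["img"])
# rod top in wrist view
q=proj(w,[.58,-.3232,.16])[0]; print("pred stylus top",q)
g=w["img"].mean(2); u,v=map(int,q.round())
for k in range(-14,15,4): print(v+k,[int(a) for a in g[v+k,u-24:u+25:3]])
im=np.zeros((600,800,3),np.uint8); A=cv2.resize(w["img"][100:300,120:440,::-1],None,fx=1.6,fy=1.6); im[:A.shape[0],:A.shape[1]]=A
im[:360,520:800]=cv2.resize(s["img"][165:345,200:340,::-1],None,fx=2,fy=2); B=cv2.resize(t["img"][170:260,200:420,::-1],None,fx=2.5,fy=2.5,interpolation=cv2.INTER_CUBIC); im[370:370+B.shape[0],:B.shape[1]]=B
cv2.imwrite("pics/end.png",cv2.convertScaleAbs(im,alpha=1.3,beta=10))
```

```text
[ 0.497  -0.3055  0.4257] [ 0.3 -0.9 -0.3] 50.8333
[[36.92, 129.38, 526], [291.0, 218.4, 94], [270.42, 222.15, 94], [248.8, 223.54, 90], [229.61, 227.52, 75]] [[267.68, 110.24, 87], [93.31, 134.0, 75], [237.93, 204.29, 10], [239.07, 210.33, 8], [243.15, 218.3, 84]]
0 [228.9 227. ] [224.4 187.2]
1 [249.5 223.7] [230.3 196.7]
2 [270.  220.3] [236.6 206.7]
3 [290.5 217. ] [243.2 217.2]
pred stylus top [343.26468683 226.17562482]
212 [149, 133, 147, 70, 46, 50, 52, 53, 124, 148, 145, 146, 149, 149, 149, 150, 148]
216 [149, 148, 148, 146, 72, 45, 50, 49, 51, 109, 148, 147, 149, 148, 149, 148, 147]
220 [147, 150, 146, 148, 147, 42, 46, 117, 118, 117, 126, 146, 150, 149, 148, 149, 148]
224 [148, 148, 148, 148, 148, 149, 76, 116, 117, 114, 121, 147, 148, 149, 147, 147, 147]
228 [149, 149, 149, 148, 149, 148, 146, 110, 113, 122, 148, 148, 148, 148, 146, 147, 149]
232 [149, 149, 147, 149, 149, 147, 149, 148, 147, 149, 147, 149, 149, 150, 149, 148, 147]
236 [148, 149, 148, 147, 149, 148, 146, 147, 147, 148, 146, 148, 149, 149, 150, 147, 147]
240 [146, 147, 148, 149, 148, 148, 149, 149, 149, 148, 147, 147, 148, 147, 148, 148, 146]
```

View pics/end.png

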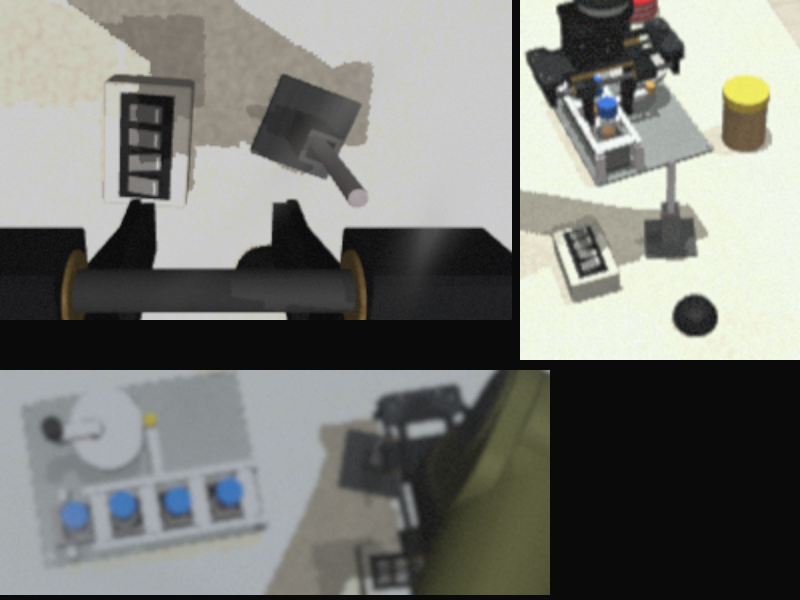

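The final view shows all four tubes upright between the open gate bars and the crank arm pointing along +y. The stylus stands in its holder, the third rocker differs from the others, and the bystanders have not moved. Handing in.

Run:
```python
from cell import env
print(env.sign_off())
```

```text
the job is handed in; nothing more can be done
None
```

The job is handed in, but the sign-off returned no verdict: the crank is in the high dwell with the gate open, all four tubes stand cap up (one in cell 1 was knocked to a 14° lean and set straight), the third rocker is pressed over, the stylus is back in its holder tip down, and the dishes, tub and mouse were left alone.

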